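Turn the last oat biscuit with a slotted turner

ROBOT

A 7-joint arm with a two-finger parallel gripper is mounted at the origin on the work surface. World frame = base frame: x ahead of the robot, y to its left, z up, the work surface at z = 0. Lengths are in m, angles in rad, forces in N, time in s.
With the tool pointing down it reaches from about 0.425 to 0.925 m from the base axis. Payload 6.8 kg.
Tool frame: the origin (TCP) lies midway between the tips of the shut fingers; the grasp point (between the pads) lies 19 mm behind it; z points along the fingers, y is the line along which they close (so a half turn about z gives the same grasp; the last joint's range is limited). The gripper opens to 85 mm and grips with 20 to 120 N. Pads are 22 mm wide; open, the fingers measure 114 mm over their backs; the gripper's body (76 mm by 85 mm) begins 54 mm behind the grasp point. The pads swing forward as they close: fully open they stand 13 mm farther back than shut.
Start: joints at [1.133, 0.477, 0.022, 1.555, -0.011, 1.109, -0.083], TCP at [0.219, -0.639, 0.231] pointing down, gripper open.
Joint ranges: [-2.96, 2.96], [-0.34, 2.1], [-1.41, 1.46], [0.24, 2.44], [-1.37, 4.51], [0.17, 1.92], [-2.96, 2.96]. Speed limits (rad/s): [2.39, 2.39, 3.14, 3.14, 3.14, 3.14, 3.14].

INTERFACE

Orientations are given as a rotation vector (axis times angle).
In Python, from bench import get_obs, grab_frame, camera_params, r gives the robot as it stands.
- The arm moves only by the shell command python3 -m jog 'ROWS' [FORCE]. ROWS is JSON, a list of rows, each an object of numbers: "rx", "ry", "rz": the turn, a rotation vector about the world's x, y, z scaled (see below); "x", "y", "z": the shift along the world's x, y, z scaled (see below); "jaw": the opening, from -1 (shut) to 1 (fully open). In form: [{"rx": .., "ry": .., "rz": .., "x": .., "y": .., "z": .., "jaw": ..}, ...]. A call has 1 to 8 rows; each row shifts and turns the commanded pose from where the row before left it; what a row does not reach is not made up. The controller multiplies each number of a shift by 60 mm and each number of a turn by 10 degrees. A row lasts 1/8 s, in which the tool goes at most 62.5 mm and 10.7 degrees, less where a joint would pass 70% of its speed; a pose out of reach is approached as far as the arm can. A call with a number of a shift or a turn outside -1 to 1 is refused whole. A call with a gripper value outside its range is refused whole. The fingers move at their own pace and stop on an object; FORCE is the grip in N (left out, the last holds). Time passes only in rows, so rows that do not move let the fingers close. It gives the time, the measured TCP pose, the force, the opening and the grip force at its end, in the units of the state.
- get_obs(): the state, without advancing time (a new reading comes with each control period).
- grab_frame(name): name is "scene" or "top"; returns the picture (480x640x3 uint8, red, green, blue); there is no depth.
- camera_params(name): a dict with "fx", "fy", "cx", "cy" (pixels), "R" (3x3) and "t" (3): a world point X has camera coordinates R X + t. Camera axes: x right, y down, z forward; pixel columns grow to the right and rows downward; lengths in m; the calibration is good to about 2 mm. A picture is of the moment at which its call begins. camera_params takes no time and is no camera call.
- r.hand_in(): hands the job in; it is judged then, once.
The state is a dict: "clock": time; "joints": joint angles; "qvel": joint speeds; "tau": joint torques, N m; "tcp_pos": TCP position; "orientation": TCP orientation; "contact_force": force on the tool from outside, world axes, zero at the start; "moment": the same for the moment, N m; "grip_width": finger opening in m; "gripper_force": force on a finger pad.
Only numpy, scipy, OpenCV 4.12 (cv2) and the standard library are available. Lean on these libraries where they do the work, as an engineer would, in place of code of your own. Each camera call takes 0.05 s, during which the arm holds its last target. There are 200 camera calls.

TASK

Three oat biscuits are cooling on the baking tray, and one of them still lies plain side up: take the slotted turner from the bamboo rack and use it to turn that biscuit over, so that it lies flat on the tray with its browned, seeded face up like the other two. Do not touch the biscuits with the gripper or the arm, do not toss or drop the biscuit, and leave the other two biscuits, the jars, the snack cup, the spoon and the glass lid where they are. Then lay the turner flat on the ledge, clear of the tray and the rack, and let it go.

Things in the scene. Friction and masses are not known exactly. Their poses are not given: they have to be found in the camera images.
- biscuit_mid (a point): The oat biscuit to turn, plain side up: a rigid disc 76 mm across, 11 mm thick, about 45 g. Edges bevelled: each flat face is 64 mm across, full width is reached 4.5 mm from either face, so a blade slid along the tray floor goes under it once a tray wall stops it (unstopped it just slides). Point at its centre; z out of its browned face (down at the start, up when turned).
- other_a_mid (a point): another oat biscuit of the same size, already browned face up, to be left alone. Point at its centre, z out of its browned face.
- other_b_mid (a point): the third oat biscuit, same size, already browned face up, to be left alone. Point at its centre, z out of its browned face.
- tray: Dark steel baking tray, fixed, 316 mm (x) by 231 mm (y) outside, open on top. Upright walls 3 mm thick, top 13 mm above the ledge; upper side of its floor 3 mm above the ledge. Origin: centre of the underside, on the ledge; z up. The three biscuits lie in a row along its x, about 95 mm apart.
- rack: Fixed bamboo rack, 240 mm (x) by 200 mm (y), deck 16 mm high, jars on its +y half. On its -y half two upright combs, 14 mm thick in x, hold the turner on edge: at x = -85 mm with 5 mm slots between teeth 54 mm above the ledge, at x = +85 mm with 19 mm notches, floor 40 mm and teeth 56 mm above the ledge. Origin: centre of the underside; z up.
- turner_grip (a point): Slotted turner, 110 g: point in its black handle, 25 mm behind the handle's front end. x to the blade tip, y across the blade, z out of the blade's upper face. Handle 20 mm wide (y), 12 mm thick, x = 25 to -115 mm, sloping 8.4 deg down backwards. At the start it stands on edge in the rack: y up, z to the rack's +y, x along the rack's -x, point 50 mm above the ledge. Mass centre 20 mm ahead.
- turner_tip (a point): Middle of the turner's front edge, at (125, 0, -22) mm from turner_grip in the same axes. Blade: flat steel plate 2 mm thick, 68 mm wide, x = 45 to 125 mm, underside at z = -23 mm; a neck 16 mm wide slopes from it up to the handle. Laid right way up, the turner rests on blade and handle butt, blade level, turner_grip 23 mm above the ledge. Held across the 20 mm width it works level.
- jar_a_mid (a point): small glass jar with lid on the rack's deck, 52 mm across, 60 mm high; point at its centre.
- jar_b_mid (a point): small glass jar with lid on the rack's deck, 52 mm across, 60 mm high; point at its centre.
- jar_c_mid (a point): small glass jar with lid on the rack's deck, 52 mm across, 60 mm high; point at its centre.
- cup_mid (a point): blue plastic snack cup with white flip-top lid, 80 mm across, 95 mm high; point at its centre.
- spoon_mid (a point): steel baby spoon lying on the ledge, 130 mm long along its x; point near its middle, 5 mm up.
- lid_mid (a point): round glass pot lid lying on the ledge, 100 mm across, 38 mm high with its knob; point at its centre, half-way up.
Things that resemble listed ones, but are neither listed nor needed, are in the scene too. What is shaped like the part that bears other_a_mid but green is not meant. Leave any yellow look-alike of the part that bears turner_grip alone.

How it is judged:
On the way:
1. the plain-side-up biscuit is raised and turned through at least 50 degrees by the turner (angle between biscuit_mid's own z axis and vertical below 2.27 rad and contact force between turner and biscuit above 0.02 N).
At the end, for the whole second after the job is handed in: The biscuit lies flat (within 6 degrees) on the tray floor, browned face up, at rest; the other two still lie browned face up within 20 mm of their places; the turner lies right way up, flat (within 9 degrees) on the ledge, touching neither tray, rack nor biscuit, released and at rest (angle between each of biscuit_mid, other_a_mid, other_b_mid's own z axis and vertical below 0.1 rad and z of biscuit_mid in the frame of tray below 0.0115 m and x of biscuit_mid in the frame of tray between -0.125 and 0.125 m and y of biscuit_mid in the frame of tray between -0.083 and 0.083 m and linear speed of each of biscuit, turner below 0.02 m/s and height (world z) of turner_tip below 0.012 m and height (world z) of turner_grip below 0.035 m and angle between turner_grip's own z axis and vertical below 0.15 rad and contact force between turner and tray below 0.05 N and contact force between turner and rack below 0.05 N and contact force between turner and biscuit below 0.02 N and distance of each of other_a_mid, other_b_mid from where it was at the start of the episode below 0.02 m).
It fails at once if a biscuit is touched by the gripper or the arm (contact force between any of the fingers, the arm and biscuit above 0.2 N or contact force between any of the fingers, the arm and other_a above 0.2 N or contact force between any of the fingers, the arm and other_b above 0.2 N).
It fails at once if the biscuit is tossed or dropped (faster than 1.3 m/s) (linear speed of biscuit above 1.3 m/s).
It fails at once if another biscuit is shifted by more than 20 mm (distance of any of other_a_mid, other_b_mid from where it was at the start of the episode above 0.02 m).
It fails at once if a jar, the snack cup, the spoon or the glass lid is shifted by more than 20 mm (distance of any of jar_a_mid, jar_b_mid, jar_c_mid, cup_mid, spoon_mid, lid_mid from where it was at the start of the episode above 0.02 m).
It also fails if it takes over 70 s, if anything falls off the work surface, if the arm or the gripper's body presses on something with over 40 N, if the wrist force passes 120 N, or if a joint passes its speed limit or range.

## Working session

There is one attempt and no reset: what is moved stays moved. The work goes in short steps, Python scripts to look and compute and a shell command to move; the robot and the scene stay as the last step left them, time stands still between calls to the robot, and variables do not carry over. Pictures are saved under pics/ and viewed, at most 10 in all, crops included, and the job is handed in when it is done.

```bash
ls; mkdir -p pics; python3 - <<'E'
from bench import get_obs, grab_frame, camera_params, r
import cv2
for n in("scene","top"):
    cv2.imwrite(f"pics/{n}0.png",grab_frame(n)[:,:,::-1]); print(n,camera_params(n))
o=get_obs();print(o)
E
```

```text
pics
scene {'fx': 434.3447661279913, 'fy': 434.3447661279913, 'cx': 320.5401633028152, 'cy': 241.36515512986114, 'R': array([[-0.89392178,  0.44767199,  0.02221819],
       [ 0.25615533,  0.55091723, -0.79427618],
       [-0.36781558, -0.70432947, -0.60715047]]), 't': array([ 0.40664192, -0.13976954,  1.43790971])}
top {'fx': 531.1155109905902, 'fy': 531.1155109905902, 'cx': 317.71163025805964, 'cy': 235.813207315635, 'R': array([[-0.00134181, -0.99994375, -0.01052116],
       [-0.9979671 ,  0.00200938, -0.06369947],
       [ 0.06371703,  0.0104143 , -0.99791366]]), 't': array([0.10915939, 0.48903557, 1.4349721 ])}
{'clock': 0.1, 'joints': array([ 1.13292802,  0.47769983,  0.02234307,  1.55632003, -0.01149048,
        1.10929499, -0.08311009]), 'qvel': array([ 0.00045661, -0.00304212, -0.00355417, -0.00325025, -0.00184126,
       -0.00011957, -0.0005594 ]), 'tau': array([ 4.97858899e-03, -5.97764754e+01,  1.61394194e+00, -2.81954259e+01,
        1.28350485e-02,  5.04097654e-03, -2.72408766e-05]), 'tcp_pos': array([ 0.21840268, -0.63814605,  0.2304485 ]), 'orientation': array([-3.09745434e+00, -5.15422830e-01,  6.00728807e-04]), 'contact_force': array([0.63277863, 0.16256042, 0.12884953]), 'moment': array([-0.02060473,  0.01719062,  0.0507674 ]), 'gripper_force': 0.0, 'grip_width': 0.08524665602091941}
```

View pics/top0.png

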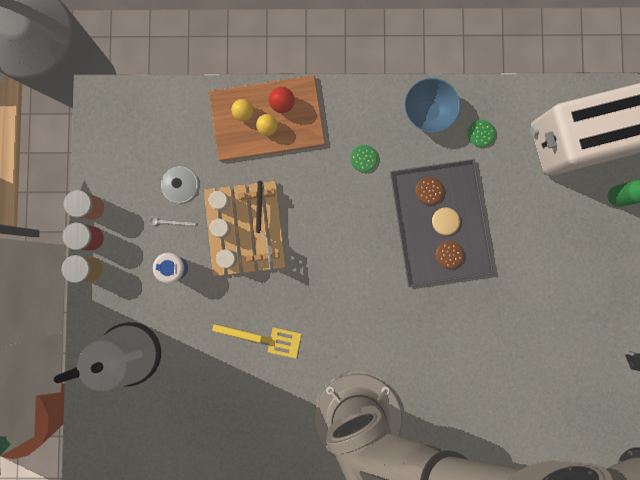

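View pics/scene0.png

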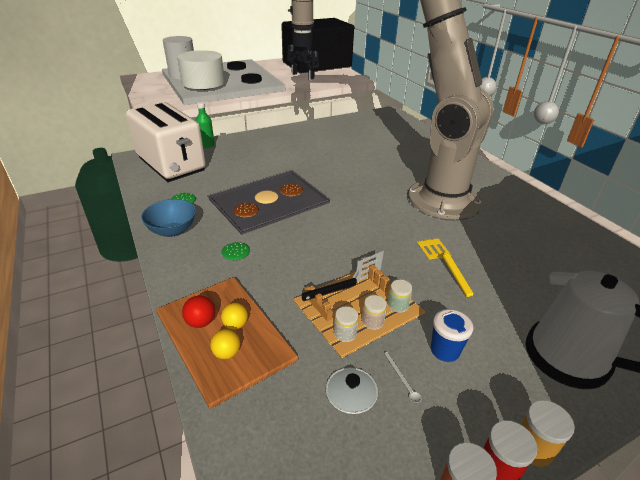

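Top view: the tray is centred near (443,222), with browned biscuits at (430,190) and (450,255) and the plain one at (446,221). There are two turners. The yellow one at (260,340) on the ledge is the excluded look-alike. The black-handled one stands on edge in the rack, handle (260,205), blade (268,250), and fits the description. The green discs at (364,158) and (482,133) aren't meant. I'll confirm both in one enlarged crop with a grid.

```bash
cat > h.py <<'E'
import numpy as np, cv2
from bench import get_obs, grab_frame, camera_params, r
from scipy.spatial.transform import Rotation as Ro
def pix2w(n,u,v,z):
    c=camera_params(n);R=np.array(c["R"]);t=np.array(c["t"])
    d=R.T@np.array([(u-c["cx"])/c["fx"],(v-c["cy"])/c["fy"],1]);o=-R.T@t
    return o+d*(z-o[2])/d[2]
def w2pix(n,X):
    c=camera_params(n);p=np.array(c["R"])@np.array(X)+c["t"]
    return np.array([c["fx"]*p[0]/p[2]+c["cx"],c["fy"]*p[1]/p[2]+c["cy"]])
def st():
    o=get_obs();R=Ro.from_rotvec(o["orientation"]).as_matrix()
    print("t",round(o["clock"],2),"tcp",o["tcp_pos"].round(4),"toolz",R[:,2].round(3),"tooly",R[:,1].round(3),"F",np.round(o["contact_force"],1),"w",round(o["grip_width"],4),"j",np.round(o["joints"],2))
E
python3 - <<'E'
from h import *
im=cv2.imread("pics/top0.png")
a=cv2.resize(im[175:285,195:300],None,fx=4.5,fy=4.5,interpolation=2)
b=cv2.resize(im[150:300,380:505],None,fx=2.4,fy=2.4*1.37,interpolation=2)
a=a[:490];h=max(a.shape[0],b.shape[0])
p=lambda x:cv2.copyMakeBorder(x,0,h-x.shape[0],0,4,0)
cv2.imwrite("pics/crop1.png",np.hstack([p(a),p(b)])); print(a.shape,b.shape)
hsv=cv2.cvtColor(im,cv2.COLOR_BGR2HSV)
for n,(u,v) in dict(p=(446,221),a=(430,190),b=(450,255)).items(): print(n,pix2w("top",u,v,.012))
for q in [(391,172),(473,160),(497,276),(411,287)]: print(pix2w("top",*q,.013))
for q in [(260,181),(259,233)]: print("handle",pix2w("top",*q,.055))
E
```

```text
(490, 472, 3) (493, 300, 3)
p [ 0.52941798 -0.24294584  0.012     ]
a [ 0.61506457 -0.20049742  0.012     ]
b [ 0.43633541 -0.25227206  0.012     ]
[ 0.66519869 -0.09381001  0.013     ]
[ 0.69783624 -0.31972498  0.013     ]
[ 0.37909295 -0.37835459  0.013     ]
[ 0.34957914 -0.14487059  0.013     ]
handle [0.63423169 0.26239439 0.055     ]
handle [0.49456005 0.26428    0.055     ]
```

View pics/crop1.png

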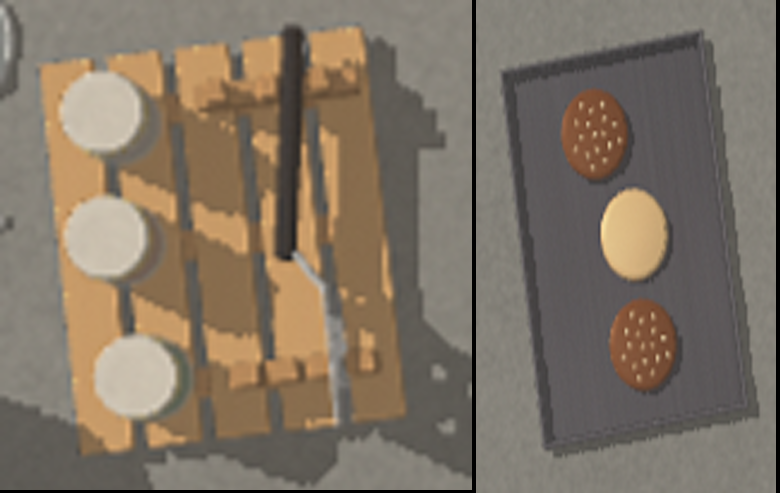

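The crop confirms it: black handle from crop (291,28) to (286,258), steel blade behind the comb at (325,285)–(342,420), and a plain biscuit between two seeded ones. Next I go above the handle.

```bash
python3 -m jog '[{"x":0.63,"y":0.7,"rz":-0.19,"jaw":1},{"x":0.63,"y":0.7,"rz":-0.19,"jaw":1},{"x":0.63,"y":0.7,"rz":-0.19,"jaw":1},{"x":0.63,"y":0.7,"rz":-0.19,"jaw":1},{"x":0.63,"y":0.7,"rz":-0.19,"jaw":1},{"x":0.63,"y":0.7,"rz":-0.19,"jaw":1},{"x":0.63,"y":0.7,"rz":-0.19,"jaw":1},{"x":0.63,"y":0.7,"rz":-0.19,"jaw":1}]'
python3 -m jog '[{"y":0.95,"rz":-0.19,"jaw":1},{"y":0.95,"rz":-0.19,"jaw":1},{"y":0.95,"jaw":1},{"y":0.95,"jaw":1},{"y":0.95,"jaw":1},{"y":0.95,"jaw":1},{"y":0.95,"jaw":1},{"y":0.95,"jaw":1}]'
python3 -m jog '[{"y":0.9,"jaw":1},{"y":0.95,"jaw":1},{"jaw":1},{"jaw":1}]'
python3 -c "
from h import *
st()"
```

```text
t 0.1 tcp [ 0.2184 -0.6381  0.2304] toolz [-0.001  0.001 -1.   ] tooly [ 0.324 -0.946 -0.002] F [0.6 0.2 0.1] w 0.0852 j [ 1.13  0.48  0.02  1.56 -0.01  1.11 -0.08]validation failed for argument at $[0]...
validation failed for argument at $[0]...
validation failed for argument at $[0]...
```

```bash
python3 -m jog '[{"rx":0,"ry":0,"rz":-0.19,"x":0.63,"y":0.7,"z":0,"jaw":1}]'; python3 -m jog --help | head -20
```

```text
clock: 0.22
tcp_pos: [0.252, -0.5991, 0.2305]
orientation: [3.108, 0.45, -0.005]
contact_force: [1.6, 0.5, 0.1]
grip_width: 0.0855
gripper_force: 0.0invalid input: not JSON, or not a number
```

```bash
python3 -m jog '[{"rx":0,"ry":0,"rz":-0.2,"x":0.63,"y":0.7,"z":0,"jaw":1},{"rx":0,"ry":0,"rz":-0.2,"x":0.63,"y":0.7,"z":0,"jaw":1},{"rx":0,"ry":0,"rz":-0.2,"x":0.63,"y":0.7,"z":0,"jaw":1},{"rx":0,"ry":0,"rz":-0.2,"x":0.63,"y":0.7,"z":0,"jaw":1},{"rx":0,"ry":0,"rz":-0.2,"x":0.63,"y":0.7,"z":0,"jaw":1},{"rx":0,"ry":0,"rz":-0.2,"x":0.63,"y":0.7,"z":0,"jaw":1},{"rx":0,"ry":0,"rz":-0.2,"x":0.63,"y":0.7,"z":0,"jaw":1},{"rx":0,"ry":0,"rz":-0.2,"x":0,"y":0.94,"z":0,"jaw":1}]'
python3 -m jog '[{"rx":0,"ry":0,"rz":-0.1,"x":0,"y":0.94,"z":0,"jaw":1},{"rx":0,"ry":0,"rz":0,"x":0,"y":0.94,"z":0,"jaw":1},{"rx":0,"ry":0,"rz":0,"x":0,"y":0.94,"z":0,"jaw":1},{"rx":0,"ry":0,"rz":0,"x":0,"y":0.94,"z":0,"jaw":1},{"rx":0,"ry":0,"rz":0,"x":0,"y":0.94,"z":0,"jaw":1},{"rx":0,"ry":0,"rz":0,"x":0,"y":0.94,"z":0,"jaw":1},{"rx":0,"ry":0,"rz":0,"x":0,"y":0.94,"z":0,"jaw":1},{"rx":0,"ry":0,"rz":0,"x":0,"y":0.94,"z":0,"jaw":1}]'
python3 -m jog '[{"rx":0,"ry":0,"rz":0,"x":0,"y":0.94,"z":0,"jaw":1},{"rx":0,"ry":0,"rz":0,"x":0,"y":0,"z":0,"jaw":1},{"rx":0,"ry":0,"rz":0,"x":0,"y":0,"z":0,"jaw":1}]'
python3 -c "
from h import *
st()"
```

```text
clock: 1.23
tcp_pos: [0.5234, -0.2443, 0.2308]
orientation: [-3.141, -0.028, -0.002]
contact_force: [-0.4, -0.0, 0.2]
grip_width: 0.0853
gripper_force: 0.0
clock: 2.22
tcp_pos: [0.5207, 0.2065, 0.2311]
orientation: [3.141, -0.001, -0.0]
contact_force: [1.0, -0.4, -0.2]
grip_width: 0.0857
gripper_force: 0.0
clock: 2.6
tcp_pos: [0.5208, 0.2607, 0.2307]
orientation: [3.14, 0.0, -0.001]
contact_force: [-0.4, -0.7, -0.7]
grip_width: 0.0852
gripper_force: 0.0
t 2.6 tcp [0.5208 0.2607 0.2307] toolz [-0.001 -0.001 -1.   ] tooly [ 0.    -1.     0.001] F [-0.4 -0.7 -0.7] w 0.0852 j [-0.3   0.35 -0.35  1.76  0.13  1.05 -2.26]
```

```bash
python3 -m jog '[{"rx":0,"ry":0,"rz":0,"x":0,"y":0.05,"z":-0.8,"jaw":1},{"rx":0,"ry":0,"rz":0,"x":0,"y":0,"z":-0.8,"jaw":1},{"rx":0,"ry":0,"rz":0,"x":0,"y":0,"z":-0.8,"jaw":1},{"rx":0,"ry":0,"rz":0,"x":0,"y":0,"z":-0.6,"jaw":1},{"rx":0,"ry":0,"rz":0,"x":0,"y":0,"z":-0.26,"jaw":1},{"rx":0,"ry":0,"rz":0,"x":0,"y":0,"z":0,"jaw":0},{"rx":0,"ry":0,"rz":0,"x":0,"y":0,"z":0,"jaw":-0.5},{"rx":0,"ry":0,"rz":0,"x":0,"y":0,"z":0,"jaw":-1}]' 60
python3 -m jog '[{"rx":0,"ry":0,"rz":0,"x":0,"y":0,"z":0,"jaw":-1},{"rx":0,"ry":0,"rz":0,"x":0,"y":0,"z":0,"jaw":-1},{"rx":0,"ry":0,"rz":0,"x":0,"y":0,"z":0,"jaw":-1},{"rx":0,"ry":0,"rz":0,"x":0,"y":0,"z":0,"jaw":-1}]'
```

```text
clock: 3.6
tcp_pos: [0.522, 0.2648, 0.0373]
orientation: [-3.14, 0.0, -0.004]
contact_force: [0.6, 0.5, -0.2]
grip_width: 0.032
gripper_force: 0.0
clock: 4.1
tcp_pos: [0.5216, 0.2649, 0.0369]
orientation: [-3.141, 0.001, -0.002]
contact_force: [-1.4, -0.0, 6.2]
grip_width: 0.0109
gripper_force: 58.4
```

```bash
python3 -m jog '[{"rx":0,"ry":0,"rz":0,"x":0,"y":0,"z":0.8,"jaw":-1},{"rx":0,"ry":0,"rz":0,"x":0,"y":0,"z":0.9,"jaw":-1},{"rx":0,"ry":0,"rz":0,"x":0,"y":0,"z":0.9,"jaw":-1},{"rx":0,"ry":0,"rz":-0.3,"x":0,"y":-0.5,"z":0.3,"jaw":-1},{"rx":0,"ry":0,"rz":-0.7,"x":-0.05,"y":-0.95,"z":0,"jaw":-1},{"rx":0,"ry":0,"rz":-0.7,"x":-0.05,"y":-0.95,"z":0,"jaw":-1},{"rx":0,"ry":0,"rz":-0.7,"x":-0.05,"y":-0.95,"z":0,"jaw":-1},{"rx":0,"ry":0,"rz":-0.7,"x":-0.05,"y":-0.95,"z":0,"jaw":-1}]'
python3 -m jog '[{"rx":0,"ry":0,"rz":-0.7,"x":-0.05,"y":-0.95,"z":0,"jaw":-1},{"rx":0,"ry":0,"rz":-0.7,"x":-0.05,"y":-0.95,"z":0,"jaw":-1},{"rx":0,"ry":0,"rz":-0.7,"x":-0.05,"y":-0.95,"z":0,"jaw":-1},{"rx":0,"ry":0,"rz":-0.7,"x":-0.05,"y":-0.95,"z":0,"jaw":-1},{"rx":0,"ry":0,"rz":-0.7,"x":-0.05,"y":-0.95,"z":0,"jaw":-1},{"rx":0,"ry":0,"rz":-0.7,"x":-0.05,"y":-0.95,"z":0,"jaw":-1},{"rx":0,"ry":0,"rz":-0.7,"x":-0.05,"y":-0.95,"z":0,"jaw":-1},{"rx":0,"ry":0,"rz":-0.7,"x":-0.05,"y":-0.95,"z":0,"jaw":-1}]'
python3 -m jog '[{"rx":0,"ry":0,"rz":-0.7,"x":0,"y":-0.7,"z":0,"jaw":-1},{"rx":0,"ry":-0.8,"rz":-0.6,"x":0,"y":0,"z":0,"jaw":-1},{"rx":0,"ry":-1,"rz":0,"x":0,"y":0,"z":0,"jaw":-1},{"rx":0,"ry":-1,"rz":0,"x":0,"y":0,"z":0,"jaw":-1},{"rx":0,"ry":-1,"rz":0,"x":0,"y":0,"z":0,"jaw":-1},{"rx":0,"ry":-1,"rz":0,"x":0,"y":0,"z":0,"jaw":-1},{"rx":0,"ry":0,"rz":0,"x":0,"y":0,"z":0,"jaw":-1}]'
python3 -c "
from h import *
st();cv2.imwrite('pics/s1.png',grab_frame('scene')[40:360,80:480,::-1].repeat(2,0).repeat(2,1)[:600])"
```

```text
clock: 5.1
tcp_pos: [0.5086, 0.0046, 0.2101]
orientation: [-3.025, 0.845, -0.001]
contact_force: [0.1, 0.4, -1.7]
grip_width: 0.0108
gripper_force: 58.8
clock: 6.1
tcp_pos: [0.4849, -0.451, 0.2099]
orientation: [-2.275, 2.166, -0.0]
contact_force: [0.7, 0.7, -1.0]
grip_width: 0.011
gripper_force: 58.8
clock: 6.98
tcp_pos: [0.482, -0.491, 0.2056]
orientation: [-1.582, 1.897, -0.643]
contact_force: [0.4, -0.4, -0.6]
grip_width: 0.0111
gripper_force: 59.1
t 6.97 tcp [ 0.482  -0.491   0.2056] toolz [ 0.699  0.001 -0.715] tooly [-0.704  0.18  -0.687] F [ 0.4 -0.4 -0.6] w 0.0111 j [ 1.18  0.44 -0.25  1.94 -1.1   0.59 -1.46]
```

View pics/s1.png

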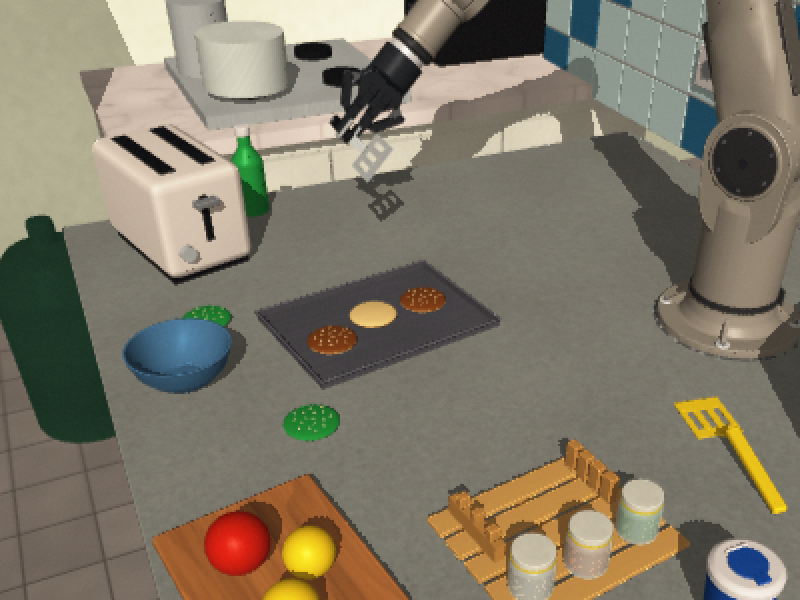

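The rack is empty and the turner is held over the ledge at (375,150), beyond the tray. I'll lower it tilted, nearly to the ledge.

```bash
python3 -m jog '[{"rx":0,"ry":-0.5,"rz":0,"x":0,"y":-0.6,"z":-0.4,"jaw":-1},{"rx":0,"ry":-0.5,"rz":0,"x":0,"y":-0.6,"z":-0.5,"jaw":-1},{"rx":0,"ry":0,"rz":0,"x":0,"y":0,"z":-0.6,"jaw":-1},{"rx":0,"ry":0,"rz":0,"x":0,"y":0,"z":-0.6,"jaw":-1},{"rx":0,"ry":0,"rz":0,"x":0,"y":0,"z":-0.4,"jaw":-1},{"rx":0,"ry":0,"rz":0,"x":0,"y":0,"z":-0.2,"jaw":-1},{"rx":0,"ry":0,"rz":0,"x":0,"y":0,"z":0,"jaw":-1}]'
python3 -c "
from h import *
st()"
```

```text
clock: 7.9
tcp_pos: [0.4879, -0.5607, 0.0456]
orientation: [-1.484, 1.759, -0.758]
contact_force: [0.2, 0.6, -1.0]
grip_width: 0.011
gripper_force: 59.0
t 7.9 tcp [ 0.4879 -0.5607  0.0456] toolz [ 0.814  0.006 -0.581] tooly [-0.573  0.171 -0.801] F [ 0.2  0.6 -1. ] w 0.011 j [ 1.52  0.9  -0.58  1.84 -1.34  0.45 -0.86]
```

Step down until contact shows.

```bash
python3 -m jog '[{"rx":0,"ry":0,"rz":0,"x":0,"y":0,"z":-0.1,"jaw":-1},{"rx":0,"ry":0,"rz":0,"x":0,"y":0,"z":-0.08,"jaw":-1},{"rx":0,"ry":0,"rz":0,"x":0,"y":0,"z":0,"jaw":-1}]'
python3 -m jog '[{"rx":0,"ry":0,"rz":0,"x":0,"y":0,"z":-0.04,"jaw":-1},{"rx":0,"ry":0,"rz":0,"x":0,"y":0,"z":0,"jaw":-1}]'
```

```text
clock: 8.28
tcp_pos: [0.4863, -0.5613, 0.0351]
orientation: [-1.482, 1.76, -0.76]
contact_force: [-0.7, 0.4, -1.3]
grip_width: 0.011
gripper_force: 59.0
clock: 8.52
tcp_pos: [0.4864, -0.5613, 0.0327]
orientation: [-1.482, 1.76, -0.759]
contact_force: [0.7, -0.6, -0.5]
grip_width: 0.0108
gripper_force: 59.0
```

```bash
python3 -m jog '[{"rx":0,"ry":0,"rz":0,"x":0,"y":0,"z":0,"jaw":-0.6},{"rx":0,"ry":0,"rz":0,"x":0,"y":0,"z":0,"jaw":-0.4},{"rx":0,"ry":0,"rz":0,"x":0,"y":0,"z":0,"jaw":-0.4},{"rx":0,"ry":0,"rz":0,"x":-0.3,"y":0,"z":0.05,"jaw":-0.4},{"rx":0,"ry":0,"rz":0,"x":-0.6,"y":0,"z":0.25,"jaw":-0.4},{"rx":0,"ry":0,"rz":0,"x":-0.6,"y":0,"z":0.4,"jaw":-0.4},{"rx":0,"ry":0,"rz":0,"x":-0.3,"y":0,"z":0.9,"jaw":-0.2},{"rx":0,"ry":0.5,"rz":0,"x":0,"y":0,"z":0.9,"jaw":0}]'
python3 -c "
from h import *
st();im=grab_frame('top')[:,:,::-1];cv2.imwrite('pics/t1.png',cv2.resize(im[200:400,400:640],None,fx=3.2,fy=3,interpolation=2))"
```

```text
clock: 9.52
tcp_pos: [0.3722, -0.5628, 0.1815]
orientation: [-1.529, 1.836, -0.701]
contact_force: [0.6, -1.3, -0.1]
grip_width: 0.0429
gripper_force: 0.0
t 9.53 tcp [ 0.3722 -0.5628  0.1815] toolz [ 0.757  0.    -0.653] tooly [-0.642  0.181 -0.745] F [ 0.6 -1.3 -0.1] w 0.0429 j [ 1.56  0.55 -0.41  1.9  -1.05  0.7  -1.26]
```

View pics/t1.png

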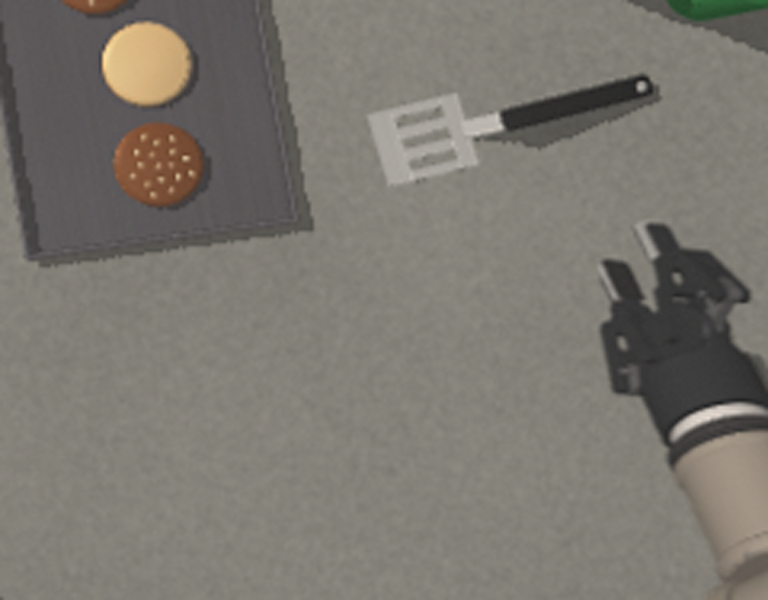

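The turner lies right way up on the ledge: tip middle at crop (378,152), handle front (501,120), butt (652,84). Next I work out the regrasp pose, with the tool leaning about 30° back over the handle.

```bash
cat >> h.py <<'E'
def delta(Rt,pt):
    o=get_obs();R=Ro.from_rotvec(o["orientation"]).as_matrix()
    print("shift/60mm",((pt-o["tcp_pos"])/.06).round(2),"turn/10deg",(np.degrees(Ro.from_matrix(Rt@R.T).as_rotvec())/10).round(2))
E
python3 - <<'E'
from h import *
f=lambda x,y,z:pix2w("top",400+x/3.2,200+y/3,z)
tip=f(378,152,.002);hf=f(501,120,.027);bt=f(652,84,.010);nb=f(469,129,.002)
print(tip,hf,bt,nb)
x=tip-bt;x[2]=0;x/=np.linalg.norm(x);print("az",np.degrees(np.arctan2(x[1],x[0])),np.linalg.norm((tip-bt)[:2]),np.linalg.norm((tip-hf)[:2]))
z=np.array([0,0,1.]);y=np.cross(z,x);a=np.radians(30)
tz=np.sin(a)*x-np.cos(a)*z
g=tip-.135*x;g[2]=.0215   # grip 10mm behind turner_grip
pt=g+.014*tz
print("grip",g,"tcp",pt)
for s in(1,-1):
    ty=s*y;R=np.c_[np.cross(ty,tz),ty,tz];delta(R,pt+[0,0,.12])
st()
E
```

```text
[ 0.44818713 -0.44125502  0.002     ] [ 0.47591133 -0.53613167  0.027     ] [ 0.50941962 -0.6728209   0.01      ] [ 0.46909632 -0.51951912  0.002     ]
az 104.81159623569194 0.23952489721376302 0.09884437583855629
grip [ 0.48269872 -0.57176919  0.0215    ] tcp [ 0.48090923 -0.56500179  0.00937564]
shift/60mm [ 1.69 -0.   -1.09] turn/10deg [1.82 4.9  3.56]
shift/60mm [ 1.69 -0.   -1.09] turn/10deg [  6.61   5.46 -14.79]
t 9.57 tcp [ 0.3794 -0.5647  0.195 ] toolz [ 0.761 -0.005 -0.649] tooly [-0.639  0.168 -0.751] F [4.1 0.2 7.1] w 0.0429 j [ 1.55  0.54 -0.41  1.89 -1.05  0.7  -1.27]
```

```bash
python3 -m jog '[{"rx":0.26,"ry":0.7,"rz":0.51,"x":0.24,"y":0,"z":0,"jaw":0.2},{"rx":0.26,"ry":0.7,"rz":0.51,"x":0.24,"y":0,"z":-0.1,"jaw":0.2},{"rx":0.26,"ry":0.7,"rz":0.51,"x":0.24,"y":0,"z":-0.15,"jaw":0.2},{"rx":0.26,"ry":0.7,"rz":0.51,"x":0.24,"y":0,"z":-0.2,"jaw":0.2},{"rx":0.26,"ry":0.7,"rz":0.51,"x":0.24,"y":0,"z":-0.2,"jaw":0.2},{"rx":0.26,"ry":0.7,"rz":0.51,"x":0.24,"y":0,"z":-0.2,"jaw":0.2},{"rx":0.26,"ry":0.7,"rz":0.51,"x":0.25,"y":0,"z":-0.2,"jaw":0.2},{"rx":0,"ry":0,"rz":0,"x":0,"y":0,"z":0,"jaw":0.2}]'
cat > tgt.py <<'E'
from h import *
x=np.array([np.cos(np.radians(104.8)),np.sin(np.radians(104.8)),0]);z=np.array([0,0,1.]);y=np.cross(z,x);a=np.radians(30)
tz=np.sin(a)*x-np.cos(a)*z
R=np.c_[np.cross(y,tz),y,tz];delta(R,np.array([.4809,-.565,.0094]));st()
E
python3 tgt.py
```

```text
clock: 10.58
tcp_pos: [0.483, -0.557, 0.1143]
orientation: [-2.184, 1.673, 0.609]
contact_force: [-0.2, 1.2, -1.1]
grip_width: 0.0513
gripper_force: 0.0
shift/60mm [-0.04 -0.13 -1.75] turn/10deg [-0.09 -0.05 -0.03]
t 10.57 tcp [ 0.483  -0.557   0.1143] toolz [-0.138  0.497 -0.857] tooly [-0.965 -0.261  0.004] F [-0.2  1.2 -1.1] w 0.0513 j [ 0.89  1.   -0.04  0.97 -0.19  1.66 -1.99]
```

```bash
python3 -m jog '[{"rx":0,"ry":0,"rz":0,"x":-0.04,"y":-0.13,"z":-0.7,"jaw":0.2},{"rx":0,"ry":0,"rz":0,"x":0,"y":0,"z":-0.6,"jaw":0.2},{"rx":0,"ry":0,"rz":0,"x":0,"y":0,"z":-0.3,"jaw":0.2},{"rx":0,"ry":0,"rz":0,"x":0,"y":0,"z":-0.12,"jaw":0.2},{"rx":0,"ry":0,"rz":0,"x":0,"y":0,"z":0,"jaw":-0.4},{"rx":0,"ry":0,"rz":0,"x":0,"y":0,"z":0,"jaw":-1},{"rx":0,"ry":0,"rz":0,"x":0,"y":0,"z":0,"jaw":-1},{"rx":0,"ry":0,"rz":0,"x":0,"y":0,"z":0,"jaw":-1}]' 90; python3 tgt.py
```

```text
clock: 11.58
tcp_pos: [0.4785, -0.5698, 0.0187]
orientation: [-2.184, 1.684, 0.594]
contact_force: [0.1, 0.1, 6.3]
grip_width: 0.017
gripper_force: 87.9
shift/60mm [ 0.04  0.08 -0.16] turn/10deg [-0.03 -0.02  0.  ]
t 11.57 tcp [ 0.4785 -0.5698  0.0187] toolz [-0.13   0.488 -0.863] tooly [-0.967 -0.255  0.001] F [0.1 0.1 6.3] w 0.017 j [ 0.9   1.1  -0.04  0.98 -0.18  1.55 -1.96]
```

```bash
python3 -m jog '[{"rx":0,"ry":0,"rz":0,"x":0,"y":0,"z":0,"jaw":-0.2},{"rx":0,"ry":0,"rz":0,"x":0,"y":0,"z":0,"jaw":-0.2},{"rx":0,"ry":0,"rz":0,"x":0.03,"y":0.05,"z":-0.06,"jaw":-0.2},{"rx":0,"ry":0,"rz":0,"x":0,"y":0,"z":0,"jaw":-0.2}]'; python3 tgt.py
```

```text
clock: 12.08
tcp_pos: [0.4795, -0.5651, 0.0122]
orientation: [-2.183, 1.683, 0.6]
contact_force: [0.4, -0.0, -0.8]
grip_width: 0.0339
gripper_force: 0.0
shift/60mm [ 0.02  0.   -0.05] turn/10deg [-0.05 -0.03  0.  ]
t 12.07 tcp [ 0.4795 -0.5651  0.0122] toolz [-0.133  0.491 -0.861] tooly [-0.967 -0.255  0.003] F [ 0.4 -0.  -0.8] w 0.0339 j [ 0.9   1.1  -0.04  0.99 -0.18  1.54 -1.97]
```

```bash
python3 -m jog '[{"rx":0,"ry":0,"rz":0,"x":0,"y":0,"z":-0.04,"jaw":-0.5},{"rx":0,"ry":0,"rz":0,"x":0,"y":0,"z":0,"jaw":-1},{"rx":0,"ry":0,"rz":0,"x":0,"y":0,"z":0,"jaw":-1},{"rx":0,"ry":0,"rz":0,"x":0,"y":0,"z":0,"jaw":-1}]' 40; python3 tgt.py
python3 -m jog '[{"rx":0,"ry":0,"rz":0,"x":0,"y":0,"z":0,"jaw":-1},{"rx":0,"ry":0,"rz":0,"x":0,"y":0,"z":0,"jaw":-1}]' 100;python3 tgt.py
```

```text
clock: 12.58
tcp_pos: [0.4793, -0.5661, 0.0104]
orientation: [-2.183, 1.685, 0.598]
contact_force: [-0.0, 0.2, -0.0]
grip_width: 0.0189
gripper_force: 40.1
shift/60mm [ 0.03  0.02 -0.02] turn/10deg [-0.04 -0.03  0.01]
t 12.57 tcp [ 0.4793 -0.5661  0.0104] toolz [-0.132  0.49  -0.862] tooly [-0.967 -0.254  0.003] F [-0.   0.2 -0. ] w 0.0189 j [ 0.9   1.11 -0.04  0.99 -0.18  1.53 -1.97]
clock: 12.82
tcp_pos: [0.4793, -0.5662, 0.0106]
orientation: [-2.183, 1.685, 0.598]
contact_force: [0.2, -0.6, 1.7]
grip_width: 0.0182
gripper_force: 97.6
shift/60mm [ 0.03  0.02 -0.02] turn/10deg [-0.04 -0.03  0.01]
t 12.82 tcp [ 0.4793 -0.5662  0.0106] toolz [-0.132  0.49  -0.862] tooly [-0.967 -0.254  0.003] F [ 0.2 -0.6  1.7] w 0.0182 j [ 0.9   1.11 -0.04  0.99 -0.18  1.53 -1.97]
```

```bash
cat > pose.py <<'E'
from h import *
import sys
# usage: tipx tipy (tray mm) tipz(mm) pitch(deg)  [n rows]
TC=np.array([.523,-.2342]);TY=np.radians(9.8)
ux=np.array([np.cos(TY),np.sin(TY),0]);uy=np.array([-np.sin(TY),np.cos(TY),0])
OFF=np.array([-.1287,0,.0096])
def target(tx,ty,tz,p,a=30.3):
    z0=np.array([0,0,1.]);p=np.radians(p);a=np.radians(a)
    x=np.cos(p)*uy-np.sin(p)*z0; z=np.sin(p)*uy+np.cos(p)*z0; y=np.cross(z,x)
    tip=np.r_[TC,0]+ux*tx+uy*ty+z0*tz
    tl=np.sin(a)*x-np.cos(a)*z
    return np.c_[np.cross(y,tl),y,tl], tip+np.c_[x,y,z]@OFF
def cur(a=30.3):
    o=get_obs();R=Ro.from_rotvec(o["orientation"]).as_matrix();y=R[:,1];tl=R[:,2];xx=np.cross(y,tl);a=np.radians(a)
    x=np.sin(a)*tl+np.cos(a)*xx ; z=np.cross(x,y)
    tip=o["tcp_pos"]-np.c_[x,y,z]@OFF; d=tip-np.r_[TC,0]
    print("t",round(o["clock"],2),"tip tray mm",np.round([d@ux*1e3,d@uy*1e3,tip[2]*1e3],1),"pitch",np.degrees(np.arcsin(-x[2])).round(1),"az",np.degrees(np.arctan2(x[1],x[0])).round(1),"roll",np.degrees(np.arcsin(y[2])).round(1),"F",np.round(o["contact_force"],1),"M",np.round(o["moment"],2),"w",round(o["grip_width"],4))
if __name__=="__main__":
    cur()
    for k in range(1,len(sys.argv),4):
        R,p=target(*[float(q)*s for q,s in zip(sys.argv[k:k+4],(1e-3,1e-3,1e-3,1))]);delta(R,p)
E
python3 pose.py 5 -62 60 15
```

```text
t 12.82 tip tray mm [ -93.8 -390.6  -97. ] pitch 60.8 az -75.6 roll 0.2 F [ 0.2 -0.6  1.7] M [-0.62 -0.21 -0.04] w 0.0182
shift/60mm [1.33 2.53 1.53] turn/10deg [-1.48 -0.34 -0.49]
```

```bash
sed -i 's/+np.cos(a)\*xx/-np.cos(a)*xx/' pose.py
python3 -m jog '[{"rx":0,"ry":0,"rz":0,"x":0,"y":0,"z":0.5,"jaw":-1},{"rx":0,"ry":0,"rz":0,"x":0,"y":0,"z":0.63,"jaw":-1},{"rx":-0.3,"ry":-0.07,"rz":-0.1,"x":0.27,"y":0.5,"z":0.2,"jaw":-1},{"rx":-0.3,"ry":-0.07,"rz":-0.1,"x":0.27,"y":0.5,"z":0.2,"jaw":-1},{"rx":-0.3,"ry":-0.07,"rz":-0.1,"x":0.27,"y":0.5,"z":0,"jaw":-1},{"rx":-0.3,"ry":-0.07,"rz":-0.1,"x":0.27,"y":0.5,"z":0,"jaw":-1},{"rx":-0.28,"ry":-0.06,"rz":-0.09,"x":0.25,"y":0.5,"z":0,"jaw":-1},{"rx":0,"ry":0,"rz":0,"x":0,"y":0,"z":0,"jaw":-1}]' ; python3 pose.py 5 -62 60 15
python3 -c "
from h import *
im=grab_frame('top')[:,:,::-1];cv2.imwrite('pics/t2.png',cv2.resize(im[140:310,380:560],None,fx=3.5,fy=3.5,interpolation=2))
im=grab_frame('scene')[:,:,::-1];cv2.imwrite('pics/s2.png',im)"
```

```text
clock: 13.82
tcp_pos: [0.5626, -0.4107, 0.1056]
orientation: [-2.264, 1.893, 0.302]
contact_force: [-0.7, 0.5, -0.8]
grip_width: 0.0174
gripper_force: 97.8
t 13.82 tip tray mm [  8.3 -58.8  63.1] pitch 14.9 az 100.1 roll -0.2 F [-0.7  0.5 -0.8] M [-0.36 -0.06 -0.02] w 0.0174
shift/60mm [-0.06 -0.06 -0.05] turn/10deg [-0.01  0.02 -0.04]
```

View pics/t2.png

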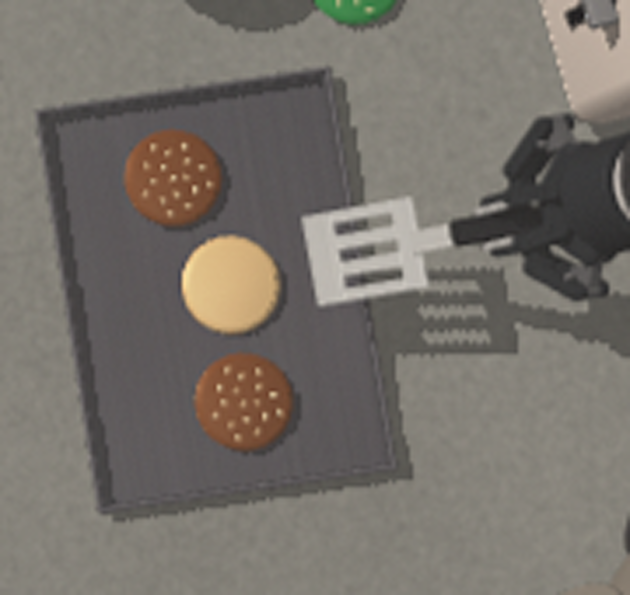

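```bash
python3 - <<'E'
from pose import *
g=lambda u,v,z:(lambda d:(round(d@ux*1e3,1),round(d@uy*1e3,1)))(pix2w("top",380+u/3.5,140+v/3.5,z)-np.r_[TC,z])
print("tip",g(311,261,.063),"bisc",g(230,285,.012),"a",g(173,178,.012),"b",g(243,401,.012),"corners",[g(*q,.013) for q in((38,112),(330,70),(392,470),(103,512))])
E
python3 pose.py 3 -62 20 15 3 -62 5 15
```

```text
tip (np.float64(8.6), np.float64(-59.8)) bisc (np.float64(3.8), np.float64(-8.7)) a (np.float64(94.4), np.float64(19.5)) b (np.float64(-87.1), np.float64(-1.7)) corners [(np.float64(164.1), np.float64(114.5)), (np.float64(157.1), np.float64(-117.5)), (np.float64(-159.5), np.float64(-105.1)), (np.float64(-153.1), np.float64(121.4))]
t 13.93 tip tray mm [  5.1 -63.5  61.7] pitch 15.1 az 99.9 roll -0.1 F [-0.3  0.2 -0.8] M [-0.43 -0.02 -0.01] w 0.0176
shift/60mm [-0.04  0.02 -0.7 ] turn/10deg [ 0.01  0.01 -0.01]
shift/60mm [-0.04  0.02 -0.95] turn/10deg [ 0.01  0.01 -0.01]
```

```bash
python3 -m jog '[{"rx":0,"ry":0,"rz":0,"x":-0.04,"y":0.02,"z":-0.4,"jaw":-1},{"rx":0,"ry":0,"rz":0,"x":0,"y":0,"z":-0.35,"jaw":-1},{"rx":0,"ry":0,"rz":0,"x":0,"y":0,"z":-0.15,"jaw":-1},{"rx":0,"ry":0,"rz":0,"x":0,"y":0,"z":0,"jaw":-1}]'; python3 pose.py
python3 -m jog '[{"rx":0,"ry":0,"rz":0,"x":0,"y":0,"z":-0.05,"jaw":-1},{"rx":0,"ry":0,"rz":0,"x":0,"y":0,"z":0,"jaw":-1}]'; python3 pose.py 3 -30 4 10 3 20 4 6 3 105 4 6
```

```text
clock: 14.42
tcp_pos: [0.5562, -0.415, 0.0475]
orientation: [-2.259, 1.904, 0.306]
contact_force: [0.7, 0.0, -0.8]
grip_width: 0.0177
gripper_force: 98.0
t 14.43 tip tray mm [  1.9 -61.9   5.1] pitch 14.9 az 99.8 roll 0.1 F [ 0.7  0.  -0.8] M [-0.36 -0.08  0.01] w 0.0177
clock: 14.68
tcp_pos: [0.5573, -0.4152, 0.0461]
orientation: [-2.26, 1.903, 0.302]
contact_force: [0.4, -0.3, -1.3]
grip_width: 0.018
gripper_force: 98.0
t 14.68 tip tray mm [  3.  -62.4   3.4] pitch 15.0 az 99.8 roll -0.1 F [ 0.4 -0.3 -1.3] M [-0.3  -0.05 -0.03] w 0.018
shift/60mm [-0.08  0.48 -0.17] turn/10deg [0.5  0.09 0.  ]
shift/60mm [-0.22  1.27 -0.32] turn/10deg [0.89 0.16 0.  ]
shift/60mm [-0.46  2.66 -0.32] turn/10deg [0.89 0.16 0.  ]
```

```bash
python3 -m jog '[{"rx":0,"ry":0,"rz":0,"x":0,"y":0,"z":-0.03,"jaw":-1},{"rx":0,"ry":0,"rz":0,"x":0,"y":0,"z":0,"jaw":-1}]'; python3 pose.py
python3 -m jog '[{"rx":0,"ry":0,"rz":0,"x":0,"y":0,"z":-0.03,"jaw":-1},{"rx":0,"ry":0,"rz":0,"x":0,"y":0,"z":0,"jaw":-1}]'; python3 pose.py
```

```text
clock: 14.92
tcp_pos: [0.5573, -0.4155, 0.0444]
orientation: [-2.259, 1.903, 0.301]
contact_force: [0.1, -2.1, 3.9]
grip_width: 0.0178
gripper_force: 98.2
t 14.93 tip tray mm [  3.1 -62.7   1.7] pitch 15.1 az 99.8 roll -0.1 F [ 0.1 -2.1  3.9] M [-0.05 -0.08 -0.06] w 0.0178
clock: 15.18
tcp_pos: [0.5573, -0.4157, 0.0428]
orientation: [-2.259, 1.904, 0.301]
contact_force: [1.5, -3.2, 6.3]
grip_width: 0.0176
gripper_force: 98.5
t 15.18 tip tray mm [  3.1 -62.9   0. ] pitch 15.1 az 99.7 roll -0.1 F [ 1.5 -3.2  6.3] M [0.19 0.07 0.02] w 0.0176
```

```bash
python3 -m jog '[{"rx":0.17,"ry":0.03,"rz":0,"x":-0.03,"y":0.17,"z":-0.03,"jaw":-1},{"rx":0.17,"ry":0.03,"rz":0,"x":-0.03,"y":0.16,"z":-0.06,"jaw":-1},{"rx":0.16,"ry":0.03,"rz":0,"x":-0.03,"y":0.16,"z":-0.06,"jaw":-1},{"rx":0.13,"ry":0.02,"rz":0,"x":-0.05,"y":0.26,"z":-0.05,"jaw":-1},{"rx":0.13,"ry":0.02,"rz":0,"x":-0.05,"y":0.26,"z":-0.05,"jaw":-1},{"rx":0.13,"ry":0.02,"rz":0,"x":-0.05,"y":0.26,"z":-0.05,"jaw":-1},{"rx":0,"ry":0,"rz":0,"x":0,"y":0,"z":0,"jaw":-1}]'; python3 pose.py 3 60 1.5 6 3 105 1.5 6
```

```text
clock: 16.05
tcp_pos: [0.5417, -0.3353, 0.0232]
orientation: [-2.164, 1.819, 0.473]
contact_force: [-0.3, 2.1, 2.9]
grip_width: 0.0176
gripper_force: 97.9
t 16.05 tip tray mm [ 1.  24.3  1. ] pitch 5.7 az 99.9 roll 0.0 F [-0.3  2.1  2.9] M [0.81 0.17 0.01] w 0.0176
shift/60mm [-0.07  0.59  0.02] turn/10deg [-0.03 -0.01 -0.01]
shift/60mm [-0.2   1.33  0.02] turn/10deg [-0.03 -0.01 -0.01]
```

```bash
python3 -m jog '[{"rx":0,"ry":0,"rz":0,"x":-0.02,"y":0.2,"z":0,"jaw":-1},{"rx":0,"ry":0,"rz":0,"x":-0.02,"y":0.2,"z":0,"jaw":-1},{"rx":0,"ry":0,"rz":0,"x":-0.03,"y":0.2,"z":0,"jaw":-1},{"rx":0,"ry":0,"rz":0,"x":-0.03,"y":0.2,"z":0,"jaw":-1},{"rx":0,"ry":0,"rz":0,"x":-0.03,"y":0.2,"z":0,"jaw":-1},{"rx":0,"ry":0,"rz":0,"x":0,"y":0,"z":0,"jaw":-1}]'; python3 pose.py 3 105 1.5 6
python3 -c "
from h import *
im=grab_frame('top')[:,:,::-1];a=cv2.resize(im[150:300,380:500],None,fx=3,fy=3,interpolation=2)
im=grab_frame('scene')[:,:,::-1];b=cv2.resize(im[150:260,190:350],None,fx=2.7,fy=2.7,interpolation=2)
b=cv2.copyMakeBorder(b,0,450-b.shape[0],0,0,0);cv2.imwrite('pics/c3.png',np.hstack([a,b]))"
```

```text
clock: 16.8
tcp_pos: [0.5341, -0.2759, 0.0237]
orientation: [-2.166, 1.82, 0.471]
contact_force: [0.8, 2.0, 2.6]
grip_width: 0.018
gripper_force: 97.9
t 16.8 tip tray mm [ 3.6 84.1  1.2] pitch 5.8 az 99.9 roll 0.0 F [0.8 2.  2.6] M [ 0.69  0.18 -0.05] w 0.018
shift/60mm [-0.07  0.34  0.01] turn/10deg [-0.02 -0.   -0.01]
```

View pics/c3.png

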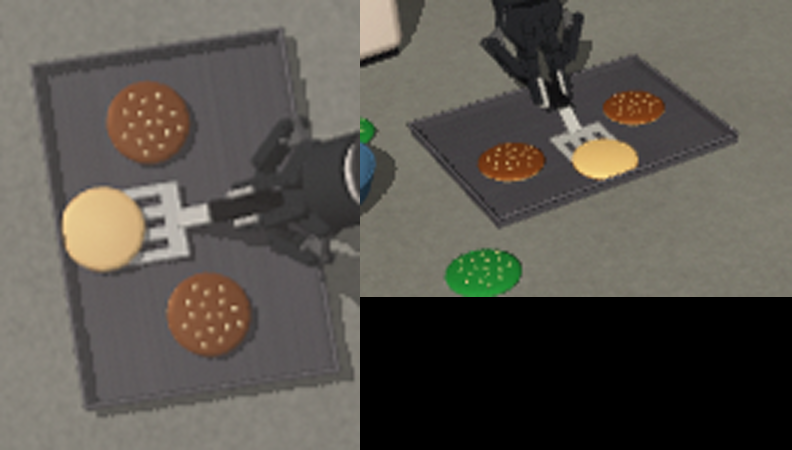

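The biscuit at crop (103,228) sits against the +y wall with the blade about half under it, and the neighbours haven't moved. I push in fully.

```bash
python3 -m jog '[{"rx":0,"ry":0,"rz":0,"x":-0.02,"y":0.12,"z":0,"jaw":-1},{"rx":0,"ry":0,"rz":0,"x":-0.02,"y":0.12,"z":0,"jaw":-1},{"rx":0,"ry":0,"rz":0,"x":-0.02,"y":0.08,"z":0,"jaw":-1},{"rx":0,"ry":0,"rz":0,"x":0,"y":0,"z":0,"jaw":-1}]'; python3 pose.py 3 107 1.5 6 3 107 12 -8
```

```text
clock: 17.4
tcp_pos: [0.5312, -0.2599, 0.0239]
orientation: [-2.165, 1.824, 0.465]
contact_force: [0.6, -2.2, 4.9]
grip_width: 0.0179
gripper_force: 98.3
t 17.4 tip tray mm [  3.8 100.3   0.9] pitch 6.0 az 99.8 roll -0.1 F [ 0.6 -2.2  4.9] M [ 0.02 -0.05 -0.09] w 0.0179
shift/60mm [-0.03  0.11  0.01] turn/10deg [0.   0.01 0.  ]
shift/60mm [-0.03  0.08 -0.34] turn/10deg [1.38 0.25 0.  ]
```

```bash
python3 -m jog '[{"rx":0,"ry":0,"rz":0,"x":0,"y":0.06,"z":0.05,"jaw":-1},{"rx":0.15,"ry":0.03,"rz":0,"x":0,"y":-0.02,"z":0.1,"jaw":-1},{"rx":0.2,"ry":0.04,"rz":0,"x":0,"y":-0.03,"z":0.1,"jaw":-1},{"rx":0.2,"ry":0.04,"rz":0,"x":0,"y":-0.03,"z":0.15,"jaw":-1},{"rx":0.2,"ry":0.04,"rz":0,"x":0,"y":-0.03,"z":0.15,"jaw":-1},{"rx":0.2,"ry":0.04,"rz":0,"x":0,"y":0,"z":0.15,"jaw":-1},{"rx":0,"ry":0,"rz":0,"x":0,"y":0,"z":0,"jaw":-1}]'; python3 pose.py 3 0 40 0
python3 -c "
from h import *
im=grab_frame('top')[:,:,::-1];a=cv2.resize(im[150:300,380:500],None,fx=3,fy=3,interpolation=2)
im=grab_frame('scene')[:,:,::-1];b=cv2.resize(im[150:260,190:350],None,fx=2.7,fy=2.7,interpolation=2)
b=cv2.copyMakeBorder(b,0,450-b.shape[0],0,0,0);cv2.imwrite('pics/c4.png',np.hstack([a,b]))"
```

```text
clock: 18.27
tcp_pos: [0.5306, -0.2633, 0.0653]
orientation: [-2.057, 1.736, 0.634]
contact_force: [0.8, 0.2, -2.4]
grip_width: 0.0181
gripper_force: 97.8
t 18.27 tip tray mm [ 2.6 99.1 64.1] pitch -3.7 az 99.7 roll 0.2 F [ 0.8  0.2 -2.4] M [-0.89 -0.14 -0.03] w 0.0181
shift/60mm [ 0.29 -1.62 -0.26] turn/10deg [-0.36 -0.09  0.  ]
```

View pics/c4.png

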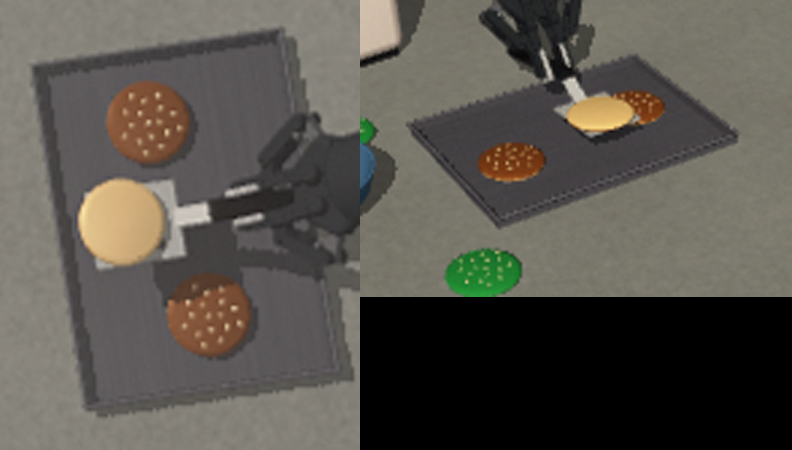

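The biscuit lies on the blade at crop (122,220), about flush with the tip, and is lifted clear. Next I carry it back and work out the pitch-over rows.

```bash
cat > seq.py <<'E'
from pose import *
import ast
T=ast.literal_eval(sys.argv[1]);o=get_obs();R0=Ro.from_rotvec(o["orientation"]).as_matrix();p0=o["tcp_pos"]
if len(sys.argv)>2: R0,p0=target(*[q*s for q,s in zip(T.pop(0),(1e-3,1e-3,1e-3,1))])
for t in T:
    R,p=target(*[q*s for q,s in zip(t,(1e-3,1e-3,1e-3,1))])
    print(t,((p-p0)/.06).round(2),(np.degrees(Ro.from_matrix(R@R0.T).as_rotvec())/10).round(2));R0,p0=R,p
E
python3 seq.py '[(3,-40,40,0),(3,-40,9,6),(3,-40,8,15),(3,-40,7,25),(3,-40,7,35),(3,-40,7,45),(3,-40,7,55),(3,-38,8,65),(3,-35,10,75),(3,-30,12,84)]'
```

```text
(3, -40, 40, 0) [ 0.4  -2.3  -0.26] [-0.37 -0.09 -0.  ]
(3, -40, 9, 6) [-0.    0.03 -0.29] [-0.59 -0.1   0.  ]
(3, -40, 8, 15) [-0.01  0.08  0.31] [-0.89 -0.15 -0.  ]
(3, -40, 7, 25) [-0.03  0.15  0.33] [-0.99 -0.17 -0.  ]
(3, -40, 7, 35) [-0.04  0.21  0.31] [-0.99 -0.17  0.  ]
(3, -40, 7, 45) [-0.04  0.26  0.27] [-0.99 -0.17 -0.  ]
(3, -40, 7, 55) [-0.05  0.3   0.22] [-0.99 -0.17  0.  ]
(3, -38, 8, 65) [-0.06  0.37  0.18] [-0.99 -0.17  0.  ]
(3, -35, 10, 75) [-0.07  0.4   0.14] [-0.99 -0.17  0.  ]
(3, -30, 12, 84) [-0.07  0.41  0.07] [-0.89 -0.15 -0.  ]
```

```bash
python3 -m jog '[{"rx":0,"ry":0,"rz":0,"x":0.03,"y":-0.15,"z":0,"jaw":-1},{"rx":0,"ry":0,"rz":0,"x":0.05,"y":-0.3,"z":0,"jaw":-1},{"rx":0,"ry":0,"rz":0,"x":0.07,"y":-0.4,"z":0,"jaw":-1},{"rx":0,"ry":0,"rz":0,"x":0.07,"y":-0.4,"z":0,"jaw":-1},{"rx":0,"ry":0,"rz":0,"x":0.07,"y":-0.4,"z":0,"jaw":-1},{"rx":-0.1,"ry":-0.02,"rz":0,"x":0.05,"y":-0.3,"z":-0.05,"jaw":-1},{"rx":-0.13,"ry":-0.03,"rz":0,"x":0.04,"y":-0.2,"z":-0.1,"jaw":-1},{"rx":-0.14,"ry":-0.03,"rz":0,"x":0.02,"y":-0.15,"z":-0.11,"jaw":-1}]'
python3 -m jog '[{"rx":0,"ry":0,"rz":0,"x":0,"y":0,"z":0,"jaw":-1},{"rx":-0.3,"ry":-0.05,"rz":0,"x":0,"y":0.01,"z":-0.14,"jaw":-1},{"rx":-0.3,"ry":-0.05,"rz":0,"x":0,"y":0.02,"z":-0.14,"jaw":-1},{"rx":0,"ry":0,"rz":0,"x":0,"y":0,"z":0,"jaw":-1}]'; python3 seq.py '[(3,-40,9,6),(3,-40,8,15),(3,-40,7,25)]'
python3 -c "
from h import *
im=grab_frame('scene');cv2.imwrite('pics/s5.png',im[:,:,::-1])
g=grab_frame('top');cv2.imwrite('pics/t5.png',g[:,:,::-1])
h=cv2.cvtColor(g,cv2.COLOR_RGB2HSV)[150:300,385:500];m=((h[...,0]>12)&(h[...,0]<26)&(h[...,1]>70)&(h[...,2]>170)).astype(np.uint8)
ys,xs=np.nonzero(m);print('plain',m.sum(),xs.mean()+385,ys.mean()+150)"
```

```text
clock: 19.38
tcp_pos: [0.5551, -0.4004, 0.0496]
orientation: [-2.102, 1.769, 0.568]
contact_force: [-0.2, -0.5, -1.6]
grip_width: 0.0178
gripper_force: 97.7
clock: 19.88
tcp_pos: [0.5553, -0.3963, 0.0337]
orientation: [-2.169, 1.823, 0.468]
contact_force: [-0.2, 0.7, -1.5]
grip_width: 0.0179
gripper_force: 97.7
(3, -40, 9, 6) [-0.01 -0.03 -0.03] [ 0.   -0.01 -0.01]
(3, -40, 8, 15) [-0.01  0.08  0.31] [-0.89 -0.15 -0.  ]
(3, -40, 7, 25) [-0.03  0.15  0.33] [-0.99 -0.17 -0.  ]
plain 650 464.2307692307692 216.3846153846154
```

```bash
python3 - <<'E'
from pose import *
for u,v,z in((464.2,216.4,.024),(420.7,223.3,.072)):
    d=pix2w("top",u,v,z)-np.r_[TC,z];print(d@ux*1e3,d@uy*1e3)
cur()
E
```

```text
8.045593852638564 -57.69507854675655
7.271695297079892 71.30611090839463
t 19.98 tip tray mm [  3.6 -40.2  10.6] pitch 6.1 az 99.8 roll 0.1 F [-0.1 -0.4 -1.1] M [-0.71 -0.12 -0.01] w 0.0178
```

```bash
python3 seq.py '[(3,-39,10,15),(3,-38,11,25),(3,-36,13,35),(3,-34,16,45),(3,-31,18,55),(3,-28,20,65),(3,-24,21,75),(3,-16,22,84)]'
```

```text
(3, -39, 10, 15) [-0.03  0.1   0.31] [-0.88 -0.16 -0.  ]
(3, -38, 11, 25) [-0.03  0.17  0.36] [-0.99 -0.17 -0.  ]
(3, -36, 13, 35) [-0.04  0.24  0.34] [-0.99 -0.17  0.  ]
(3, -34, 16, 45) [-0.05  0.29  0.32] [-0.99 -0.17 -0.  ]
(3, -31, 18, 55) [-0.06  0.35  0.25] [-0.99 -0.17  0.  ]
(3, -28, 20, 65) [-0.07  0.38  0.2 ] [-0.99 -0.17  0.  ]
(3, -24, 21, 75) [-0.07  0.42  0.12] [-0.99 -0.17  0.  ]
(3, -16, 22, 84) [-0.08  0.46  0.05] [-0.89 -0.15 -0.  ]
```

```bash
cat > look.py <<'E'
from pose import *
cur()
k=sys.argv[1]
g=grab_frame('top');cv2.imwrite(f'pics/t{k}.png',g[:,:,::-1]);s=grab_frame('scene');cv2.imwrite(f'pics/s{k}.png',s[:,:,::-1])
for n,im,(a,b,c,d) in(("top",g,(150,300,385,500)),("scene",s,(150,240,200,335))):
    h=cv2.cvtColor(im,cv2.COLOR_RGB2HSV)[a:b,c:d]
    for nm,m in(("plain",(h[...,0]>12)&(h[...,0]<26)&(h[...,1]>70)&(h[...,2]>170)),("brown",(h[...,0]<13)&(h[...,1]>120)&(h[...,2]>60))):
        N,L,S,C=cv2.connectedComponentsWithStats(m.astype(np.uint8))
        print(n,nm,[(S[i].tolist(),(C[i]+[c,a]).round(0).tolist()) for i in range(1,N) if S[i][4]>25])
E
python3 -m jog '[{"rx":-0.88,"ry":-0.16,"rz":0,"x":-0.03,"y":0.1,"z":0.31,"jaw":-1},{"rx":-0.98,"ry":-0.17,"rz":0,"x":-0.03,"y":0.17,"z":0.36,"jaw":-1},{"rx":-0.98,"ry":-0.17,"rz":0,"x":-0.04,"y":0.24,"z":0.34,"jaw":-1},{"rx":-0.98,"ry":-0.17,"rz":0,"x":-0.05,"y":0.29,"z":0.32,"jaw":-1}]'; python3 look.py 6
```

```text
clock: 20.48
tcp_pos: [0.5466, -0.3509, 0.1151]
orientation: [2.264, -1.91, 0.3]
contact_force: [1.0, 0.6, -2.7]
grip_width: 0.0176
gripper_force: 98.0
t 20.48 tip tray mm [  3.9 -35.2  17. ] pitch 45.2 az 99.5 roll -0.2 F [ 1.   0.6 -2.7] M [ 0.26  0.06 -0.04] w 0.0176
top plain [([60, 52, 25, 27, 553], [457.0, 215.0])]
top brown [([31, 27, 27, 27, 491], [429.0, 190.0]), ([51, 91, 27, 27, 505], [449.0, 254.0])]
scene plain [([49, 29, 23, 23, 395], [260.0, 190.0])]
scene brown [([80, 34, 23, 11, 170], [291.0, 189.0]), ([34, 53, 25, 13, 214], [246.0, 209.0])]
```

```bash
python3 -m jog '[{"rx":-0.98,"ry":-0.17,"rz":0,"x":-0.06,"y":0.35,"z":0.25,"jaw":-1},{"rx":-0.98,"ry":-0.17,"rz":0,"x":-0.07,"y":0.38,"z":0.2,"jaw":-1}]'; python3 look.py 7; python3 seq.py '[(3,-24,21,75),(3,-16,22,84),(3,0,26,88),(3,20,30,88)]'
```

```text
clock: 20.82
tcp_pos: [0.539, -0.3271, 0.1184]
orientation: [2.141, -1.808, 0.465]
contact_force: [1.0, 0.6, -3.2]
grip_width: 0.0179
gripper_force: 98.1
t 20.82 tip tray mm [ -1.8 -29.7   6.6] pitch 55.7 az 101.0 roll 1.1 F [ 1.   0.6 -3.2] M [0.62 0.06 0.02] w 0.0179
top plain [([40, 55, 10, 23, 150], [430.0, 216.0])]
top brown [([31, 27, 25, 27, 428], [427.0, 190.0])]
scene plain [([55, 45, 23, 14, 244], [266.0, 202.0])]
scene brown [([80, 34, 23, 11, 169], [291.0, 189.0]), ([34, 53, 25, 13, 213], [245.0, 209.0])]
(3, -24, 21, 75) [-0.13  0.65  0.52] [-1.88 -0.47 -0.01]
(3, -16, 22, 84) [-0.08  0.46  0.05] [-0.89 -0.15 -0.  ]
(3, 0, 26, 88) [-0.07  0.41  0.07] [-0.39 -0.07  0.  ]
(3, 20, 30, 88) [-0.06  0.33  0.07] [0. 0. 0.]
```

```bash
python3 - <<'E'
from pose import *
st()
d=pix2w("scene",266.5,202,.012)-np.r_[TC,.012];print("bisc tray",d@ux*1e3,d@uy*1e3)
for u,v in((291,189),(245.5,209)):
    d=pix2w("scene",u,v,.012)-np.r_[TC,.012];print("other",d@ux*1e3,d@uy*1e3)
E
python3 - <<'E'
import cv2,numpy as np
s=cv2.imread('pics/s6.png');t=cv2.imread('pics/s7.png');u=cv2.imread('pics/t7.png')
f=lambda x:cv2.resize(x[150:250,190:340],None,fx=2.6,fy=2.6,interpolation=2)
a=np.hstack([f(s),f(t)]);b=cv2.resize(u[150:300,380:600],None,fx=2.2,fy=2.2,interpolation=2)
b=cv2.copyMakeBorder(b,0,0,0,a.shape[1]-b.shape[1],0);cv2.imwrite('pics/c9.png',np.vstack([a,b]));print(a.shape,b.shape)
E
```

```text
t 20.93 tcp [ 0.542  -0.3198  0.1165] toolz [ 0.054 -0.426 -0.903] tooly [-0.984 -0.175  0.024] F [ 0.3  1.7 -1.6] w 0.018 j [-0.22  0.53  0.58  2.    0.25  0.53 -2.91]
bisc tray 23.94101257865059 22.486981625499
other -84.39853265045757 -1.1966655164733269
other 98.00109369852584 20.767778811698257
(260, 780, 3) (330, 780, 3)
```

View pics/c9.png

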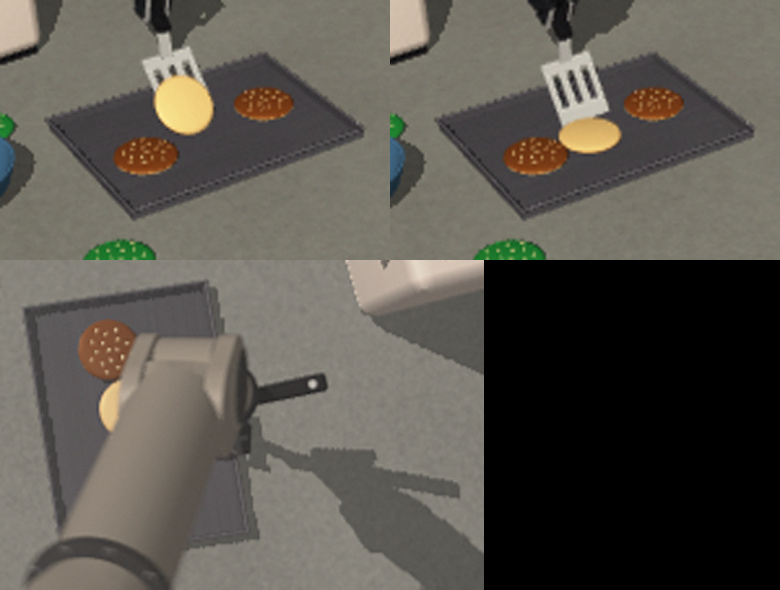

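The lower-right frame explains the failure: joint 7 hit its -2.96 limit, so the blade stalled at 55° and the biscuit slid off flat, still plain side up. Another try needs the grasp turned by half a turn, so I'll lay the turner back down and regrasp it.

```bash
cat > back.py <<'E'
from h import *
import sys
R=Ro.from_rotvec([-2.183,1.685,.598]).as_matrix()
if len(sys.argv)>1: R=R@np.diag([-1,-1,1.])
delta(R,np.array([.4793,-.5662,.0106]));st()
E
python3 back.py
```

```text
shift/60mm [-1.05 -4.11 -1.76] turn/10deg [5.48 1.1  0.35]
t 20.93 tcp [ 0.542  -0.3198  0.1165] toolz [ 0.054 -0.426 -0.903] tooly [-0.984 -0.175  0.024] F [ 0.3  1.7 -1.6] w 0.018 j [-0.22  0.53  0.58  2.    0.25  0.53 -2.91]
```

```bash
python3 -m jog '[{"rx":0,"ry":0,"rz":0,"x":-0.05,"y":-0.5,"z":0.5,"jaw":-1},{"rx":0.78,"ry":0.16,"rz":0.05,"x":-0.14,"y":-0.52,"z":0,"jaw":-1},{"rx":0.78,"ry":0.16,"rz":0.05,"x":-0.14,"y":-0.52,"z":0,"jaw":-1},{"rx":0.78,"ry":0.16,"rz":0.05,"x":-0.14,"y":-0.52,"z":0,"jaw":-1},{"rx":0.78,"ry":0.16,"rz":0.05,"x":-0.14,"y":-0.52,"z":-0.2,"jaw":-1},{"rx":0.78,"ry":0.16,"rz":0.05,"x":-0.14,"y":-0.52,"z":-0.3,"jaw":-1},{"rx":0.78,"ry":0.16,"rz":0.05,"x":-0.14,"y":-0.52,"z":-0.4,"jaw":-1},{"rx":0.78,"ry":0.16,"rz":0.05,"x":-0.14,"y":-0.5,"z":-0.4,"jaw":-1}]'; python3 -m jog '[{"rx":0,"ry":0,"rz":0,"x":0,"y":0,"z":-0.4,"jaw":-1}]'; python3 back.py
```

```text
clock: 21.92
tcp_pos: [0.4766, -0.5735, 0.07]
orientation: [-2.188, 1.708, 0.588]
contact_force: [1.7, 0.4, -0.8]
grip_width: 0.0178
gripper_force: 98.3
clock: 22.05
tcp_pos: [0.4715, -0.5755, 0.0383]
orientation: [-2.183, 1.719, 0.597]
contact_force: [-1.2, -0.1, -2.0]
grip_width: 0.0177
gripper_force: 98.3
shift/60mm [ 0.13  0.16 -0.46] turn/10deg [ 0.11 -0.08  0.08]
t 22.05 tcp [ 0.4715 -0.5755  0.0383] toolz [-0.137  0.475 -0.869] tooly [-0.97  -0.24   0.022] F [-1.2 -0.1 -2. ] w 0.0177 j [ 0.82  1.08  0.15  1.   -0.31  1.57 -1.9 ]
```

```bash
python3 -m jog '[{"rx":0.1,"ry":-0.08,"rz":0.08,"x":0.1,"y":0.12,"z":-0.3,"jaw":-1},{"rx":0,"ry":0,"rz":0,"x":0,"y":0,"z":-0.1,"jaw":-1},{"rx":0,"ry":0,"rz":0,"x":0,"y":0,"z":0,"jaw":-1},{"rx":0,"ry":0,"rz":0,"x":0,"y":0,"z":0,"jaw":-0.3},{"rx":0,"ry":0,"rz":0,"x":0,"y":0,"z":0,"jaw":0},{"rx":0,"ry":0,"rz":0,"x":0.02,"y":-0.1,"z":0.2,"jaw":0.1},{"rx":0,"ry":0,"rz":0,"x":0.08,"y":-0.3,"z":0.6,"jaw":0.1},{"rx":-0.13,"ry":0.49,"rz":-0.86,"x":0,"y":-0.1,"z":0.6,"jaw":0.1}]'
python3 -m jog '[{"rx":-0.13,"ry":0.49,"rz":-0.86,"x":0,"y":0,"z":0.4,"jaw":0.1},{"rx":-0.13,"ry":0.49,"rz":-0.86,"x":0,"y":0,"z":0,"jaw":0.1},{"rx":-0.13,"ry":0.49,"rz":-0.86,"x":0,"y":0,"z":0,"jaw":0.1},{"rx":-0.13,"ry":0.49,"rz":-0.86,"x":0,"y":0,"z":0,"jaw":0.1},{"rx":-0.13,"ry":0.49,"rz":-0.86,"x":0,"y":0,"z":0,"jaw":0.1},{"rx":-0.13,"ry":0.49,"rz":-0.86,"x":0,"y":0,"z":0,"jaw":0.1},{"rx":-0.13,"ry":0.49,"rz":-0.86,"x":0,"y":0,"z":0,"jaw":0.1},{"rx":-0.13,"ry":0.49,"rz":-0.86,"x":0,"y":0,"z":0,"jaw":0.1}]'
python3 -m jog '[{"rx":-0.13,"ry":0.49,"rz":-0.86,"x":0,"y":0,"z":0,"jaw":0.1},{"rx":-0.13,"ry":0.49,"rz":-0.86,"x":0,"y":0,"z":0,"jaw":0.1},{"rx":-0.13,"ry":0.49,"rz":-0.86,"x":0,"y":0,"z":0,"jaw":0.1},{"rx":-0.13,"ry":0.49,"rz":-0.86,"x":0,"y":0,"z":0,"jaw":0.1},{"rx":-0.13,"ry":0.49,"rz":-0.86,"x":0,"y":0,"z":0,"jaw":0.1},{"rx":-0.13,"ry":0.49,"rz":-0.86,"x":0,"y":0,"z":0,"jaw":0.1},{"rx":-0.13,"ry":0.49,"rz":-0.86,"x":0,"y":0,"z":0,"jaw":0.1},{"rx":-0.13,"ry":0.49,"rz":-0.86,"x":0,"y":0,"z":0,"jaw":0.1}]'
python3 back.py 1
python3 - <<'E'
from h import *
g=grab_frame('top');cv2.imwrite('pics/t10.png',g[:,:,::-1])
h=cv2.cvtColor(g,cv2.COLOR_RGB2HSV).astype(int);sub=h[205:300,485:620]
m=((sub[...,1]<25)&(sub[...,2]>150)).astype(np.uint8);N,L,S,C=cv2.connectedComponentsWithStats(m)
for i in range(1,N):
    if S[i][4]>60: print("bright",S[i],C[i]+[485,205])
m=(sub[...,2]<50).astype(np.uint8);N,L,S,C=cv2.connectedComponentsWithStats(m)
for i in range(1,N):
    if S[i][4]>60: print("dark",S[i],C[i]+[485,205])
E
```

```text
clock: 23.05
tcp_pos: [0.4898, -0.5943, 0.1066]
orientation: [-2.059, 1.888, 0.635]
contact_force: [-0.3, -0.5, -0.3]
grip_width: 0.0469
gripper_force: 0.0
clock: 24.05
tcp_pos: [0.4641, -0.5776, 0.1139]
orientation: [0.511, -2.949, -0.787]
contact_force: [-2.9, 10.8, 2.0]
grip_width: 0.0473
gripper_force: 0.0
clock: 25.05
tcp_pos: [0.1597, -0.4563, 0.0266]
orientation: [-0.826, -2.768, -0.87]
contact_force: [-0.8, 0.1, -0.2]
grip_width: 0.047
gripper_force: 0.0
shift/60mm [ 5.33 -1.83 -0.27] turn/10deg [-0.63  3.18 -3.31]
t 25.05 tcp [ 0.1597 -0.4563  0.0266] toolz [ 0.043  0.561 -0.827] tooly [0.536 0.685 0.493] F [-0.8  0.1 -0.2] w 0.047 j [ 0.5   1.5   1.45  1.8  -1.16  1.92 -2.96]
bright [ 49  25  22  19 172] [544.06976744 238.64534884]
dark [ 72  20  46  18 262] [578.54198473 233.32061069]
```

I turned the wrong way and joint 7 is at its negative limit. I'll unwind in the positive direction while lifting.

```bash
python3 -m jog '[{"rx":0,"ry":0,"rz":0,"x":0,"y":0,"z":0.6,"jaw":0.1},{"rx":-0.04,"ry":-0.56,"rz":0.82,"x":0.4,"y":-0.1,"z":0.6,"jaw":0.1},{"rx":-0.04,"ry":-0.56,"rz":0.82,"x":0.6,"y":-0.2,"z":0.6,"jaw":0.1},{"rx":-0.04,"ry":-0.56,"rz":0.82,"x":0.7,"y":-0.3,"z":0.5,"jaw":0.1},{"rx":-0.04,"ry":-0.56,"rz":0.82,"x":0.7,"y":-0.3,"z":0,"jaw":0.1},{"rx":-0.04,"ry":-0.56,"rz":0.82,"x":0.7,"y":-0.3,"z":0,"jaw":0.1}]'; python3 back.py 1
```

```text
clock: 25.85
tcp_pos: [0.3431, -0.5261, 0.1643]
orientation: [-0.437, 2.845, 0.867]
contact_force: [-0.8, 0.1, -1.0]
grip_width: 0.0471
gripper_force: 0.0
shift/60mm [ 2.27 -0.67 -2.56] turn/10deg [-0.77  5.71 -7.71]
t 25.85 tcp [ 0.3431 -0.5261  0.1643] toolz [ 0.045  0.563 -0.825] tooly [-0.313  0.792  0.524] F [-0.8  0.1 -1. ] w 0.0471 j [ 0.49  1.11  1.19  1.4  -0.99  1.92 -2.68]
```

```bash
python3 -m jog '[{"rx":0.08,"ry":-0.62,"rz":0.84,"x":0.4,"y":-0.1,"z":0,"jaw":0.1},{"rx":0.08,"ry":-0.62,"rz":0.84,"x":0.4,"y":-0.1,"z":0,"jaw":0.1},{"rx":0.08,"ry":-0.62,"rz":0.84,"x":0.4,"y":-0.1,"z":0,"jaw":0.1},{"rx":0.08,"ry":-0.62,"rz":0.84,"x":0.4,"y":-0.1,"z":0,"jaw":0.1},{"rx":0.08,"ry":-0.62,"rz":0.84,"x":0.4,"y":-0.1,"z":0,"jaw":0.1},{"rx":0.08,"ry":-0.62,"rz":0.84,"x":0.2,"y":-0.1,"z":0,"jaw":0.1},{"rx":0.08,"ry":-0.62,"rz":0.84,"x":0,"y":0,"z":0,"jaw":0.1},{"rx":0.08,"ry":-0.62,"rz":0.84,"x":0,"y":0,"z":0,"jaw":0.1}]'; python3 back.py 1
python3 -m jog '[{"rx":0.08,"ry":-0.62,"rz":0.84,"x":0,"y":0,"z":0,"jaw":0.1},{"rx":0.08,"ry":-0.62,"rz":0.84,"x":0,"y":0,"z":0,"jaw":0.1},{"rx":0.08,"ry":-0.62,"rz":0.84,"x":0,"y":0,"z":0,"jaw":0.1},{"rx":0.08,"ry":-0.62,"rz":0.84,"x":0,"y":0,"z":0,"jaw":0.1},{"rx":0.08,"ry":-0.62,"rz":0.84,"x":0,"y":0,"z":0,"jaw":0.1},{"rx":0.08,"ry":-0.62,"rz":0.84,"x":0,"y":0,"z":0,"jaw":0.1},{"rx":0.08,"ry":-0.62,"rz":0.84,"x":0,"y":0,"z":0,"jaw":0.1},{"rx":0.08,"ry":-0.62,"rz":0.84,"x":0,"y":0,"z":0,"jaw":0.1}]'; python3 back.py 1
```

```text
clock: 26.85
tcp_pos: [0.4726, -0.5619, 0.1634]
orientation: [-1.945, 1.572, 0.65]
contact_force: [0.4, -0.1, -0.5]
grip_width: 0.0468
gripper_force: 0.0
shift/60mm [ 0.11 -0.07 -2.55] turn/10deg [ -1.45  10.62 -14.45]
t 26.85 tcp [ 0.4726 -0.5619  0.1634] toolz [-0.028  0.681 -0.731] tooly [-0.98  -0.165 -0.116] F [ 0.4 -0.1 -0.5] w 0.0468 j [ 0.85  1.07  0.26  0.86 -0.57  1.92 -1.87]
clock: 27.85
tcp_pos: [0.4686, -0.5528, 0.1573]
orientation: [-2.432, -0.151, 0.187]
contact_force: [-0.9, 1.4, -0.6]
grip_width: 0.0471
gripper_force: 0.0
shift/60mm [ 0.18 -0.22 -2.45] turn/10deg [ 0.76 -5.72  7.93]
t 27.85 tcp [ 0.4686 -0.5528  0.1573] toolz [-0.174  0.631 -0.756] tooly [ 0.059 -0.76  -0.648] F [-0.9  1.4 -0.6] w 0.0471 j [ 1.02  1.08 -0.32  0.81 -0.06  1.91 -0.68]
```

```bash
python3 -m jog '[{"rx":0.08,"ry":-0.6,"rz":0.84,"x":0,"y":0,"z":0,"jaw":0.1},{"rx":0.08,"ry":-0.6,"rz":0.84,"x":0,"y":0,"z":0,"jaw":0.1},{"rx":0.08,"ry":-0.6,"rz":0.84,"x":0,"y":0,"z":0,"jaw":0.1},{"rx":0.08,"ry":-0.6,"rz":0.84,"x":0,"y":0,"z":0,"jaw":0.1},{"rx":0.08,"ry":-0.6,"rz":0.84,"x":0,"y":0,"z":0,"jaw":0.1},{"rx":0.08,"ry":-0.6,"rz":0.84,"x":0,"y":0,"z":0,"jaw":0.1},{"rx":0.08,"ry":-0.6,"rz":0.84,"x":0,"y":0,"z":0,"jaw":0.1},{"rx":0.08,"ry":-0.6,"rz":0.84,"x":0,"y":0,"z":0,"jaw":0.1}]' >/dev/null
python3 -m jog '[{"rx":0.04,"ry":-0.6,"rz":0.84,"x":0,"y":0,"z":0,"jaw":0.1},{"rx":0,"ry":0,"rz":0,"x":0,"y":0,"z":0,"jaw":0.1}]' >/dev/null; python3 back.py 1
python3 - <<'E'
from h import *
g=cv2.imread('pics/t10.png');n=grab_frame('top')[:,:,::-1]
cv2.imwrite('pics/t11.png',n)
# compare with t1-time geometry: project known points, print darkness profile
f=lambda x:cv2.resize(x[205:290,490:620],None,fx=3,fy=3,interpolation=2)
s=cv2.imread('pics/t5.png')
cv2.imwrite('pics/c12.png',np.vstack([f(g),f(n)]))
E
```

```text
shift/60mm [ 0.19 -0.22 -2.45] turn/10deg [ 0.12 -0.32  0.42]
t 29.1 tcp [ 0.4681 -0.5532  0.1576] toolz [-0.145  0.482 -0.864] tooly [ 0.981  0.183 -0.063] F [ 0.4 -0.4 -0.3] w 0.047 j [ 1.16  1.01 -0.68  0.97  0.26  1.74  0.78]
```

View pics/c12.png

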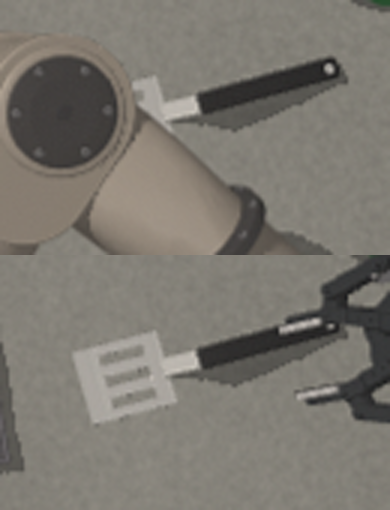

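The turner lies undisturbed: tip at crop (84,388), handle front (198,355). Now I compute the flipped-grip target.

```bash
cat > tgt2.py <<'E'
from h import *
tip=pix2w("top",518.2,249.6,.002);bt=pix2w("top",603,228,.010)
x=tip-bt;x[2]=0;x/=np.linalg.norm(x);z=np.array([0,0,1.]);y=np.cross(z,x);a=np.radians(38)
tz=np.sin(a)*x-np.cos(a)*z
g=tip-.135*x;g[2]=.0215;p=g+.0155*tz
R=np.c_[np.cross(-y,tz),-y,tz];print("tip",tip,"az",np.degrees(np.arctan2(x[1],x[0])),p)
delta(R,p);st()
E
python3 tgt2.py
```

```text
tip [ 0.4511138 -0.441534   0.002    ] az 104.27068703213348 [ 0.48203941 -0.56311988  0.00928583]
shift/60mm [ 0.23 -0.17 -2.47] turn/10deg [ 0.85 -0.19  0.35]
t 29.15 tcp [ 0.4683 -0.5529  0.1572] toolz [-0.146  0.483 -0.864] tooly [ 0.981  0.181 -0.065] F [ 0.5 -0.2 -0.4] w 0.047 j [ 1.16  1.02 -0.68  0.97  0.26  1.74  0.77]
```

```bash
python3 -m jog '[{"rx":0.28,"ry":-0.06,"rz":0.12,"x":0.08,"y":-0.06,"z":-0.5,"jaw":0.1},{"rx":0.28,"ry":-0.06,"rz":0.12,"x":0.08,"y":-0.06,"z":-0.6,"jaw":0.1},{"rx":0.28,"ry":-0.06,"rz":0.11,"x":0.07,"y":-0.05,"z":-0.5,"jaw":0.1},{"rx":0,"ry":0,"rz":0,"x":0,"y":0,"z":0,"jaw":0.1}]'>/dev/null; python3 tgt2.py
```

```text
tip [ 0.4511138 -0.441534   0.002    ] az 104.27068703213348 [ 0.48203941 -0.56311988  0.00928583]
shift/60mm [ 0.01 -0.03 -0.77] turn/10deg [-0.02 -0.04 -0.01]
t 29.65 tcp [ 0.4813 -0.5612  0.0557] toolz [-0.158  0.599 -0.785] tooly [ 0.969  0.248 -0.006] F [ 0.6 -0.1 -0.2] w 0.0469 j [ 1.13  1.22 -0.68  0.82  0.25  1.8   0.9 ]
```

```bash
python3 -m jog '[{"rx":0,"ry":0,"rz":0,"x":0.01,"y":-0.03,"z":-0.45,"jaw":0.1},{"rx":0,"ry":0,"rz":0,"x":0,"y":0,"z":-0.3,"jaw":0},{"rx":0,"ry":0,"rz":0,"x":0,"y":0,"z":0,"jaw":-0.3},{"rx":0,"ry":0,"rz":0,"x":0,"y":0,"z":0,"jaw":-0.6},{"rx":0,"ry":0,"rz":0,"x":0,"y":0,"z":0,"jaw":-1},{"rx":0,"ry":0,"rz":0,"x":0,"y":0,"z":0,"jaw":-1}]' 40 >/dev/null;python3 -m jog '[{"rx":0,"ry":0,"rz":0,"x":0,"y":0,"z":0,"jaw":-1},{"rx":0,"ry":0,"rz":0,"x":0,"y":0,"z":0,"jaw":-1}]' 100; python3 tgt2.py
```

```text
clock: 30.65
tcp_pos: [0.4832, -0.5643, 0.0159]
orientation: [-1.572, -2.029, -0.54]
contact_force: [0.0, -1.3, 1.4]
grip_width: 0.0174
gripper_force: 100.3
tip [ 0.4511138 -0.441534   0.002    ] az 104.27068703213348 [ 0.48203941 -0.56311988  0.00928583]
shift/60mm [-0.02  0.02 -0.11] turn/10deg [ 0.01  0.01 -0.02]
t 30.65 tcp [ 0.4832 -0.5643  0.0159] toolz [-0.153  0.595 -0.789] tooly [0.968 0.249 0.001] F [ 0.  -1.3  1.4] w 0.0174 j [ 1.13  1.27 -0.67  0.81  0.27  1.76  0.92]
```

```bash
python3 -m jog '[{"rx":0,"ry":0,"rz":0,"x":0,"y":0,"z":0,"jaw":-0.2},{"rx":0,"ry":0,"rz":0,"x":0,"y":0,"z":0,"jaw":-0.2},{"rx":0,"ry":0,"rz":0,"x":0,"y":0,"z":-0.03,"jaw":-0.2}]' 40 ; python3 tgt2.py |tail -2
python3 -m jog '[{"rx":0,"ry":0,"rz":0,"x":0,"y":0,"z":0,"jaw":-0.5},{"rx":0,"ry":0,"rz":0,"x":0,"y":0,"z":0,"jaw":-1},{"rx":0,"ry":0,"rz":0,"x":0,"y":0,"z":0,"jaw":-1},{"rx":0,"ry":0,"rz":0,"x":0,"y":0,"z":0,"jaw":-1}]' 40 ; python3 tgt2.py | tail -2
```

```text
clock: 31.02
tcp_pos: [0.4832, -0.564, 0.0136]
orientation: [-1.571, -2.028, -0.54]
contact_force: [0.9, 0.3, 0.2]
grip_width: 0.0342
gripper_force: 0.0
shift/60mm [-0.02  0.02 -0.07] turn/10deg [ 0.01  0.   -0.02]
t 31.02 tcp [ 0.4832 -0.564   0.0136] toolz [-0.153  0.595 -0.789] tooly [0.968 0.25  0.   ] F [0.9 0.3 0.2] w 0.0342 j [ 1.13  1.27 -0.67  0.81  0.27  1.75  0.92]
clock: 31.52
tcp_pos: [0.4831, -0.564, 0.0134]
orientation: [-1.571, -2.028, -0.54]
contact_force: [-0.2, 0.2, -0.2]
grip_width: 0.0191
gripper_force: 40.6
shift/60mm [-0.02  0.01 -0.07] turn/10deg [ 0.01  0.   -0.02]
t 31.52 tcp [ 0.4831 -0.564   0.0134] toolz [-0.153  0.595 -0.789] tooly [0.968 0.25  0.   ] F [-0.2  0.2 -0.2] w 0.0191 j [ 1.13  1.27 -0.67  0.81  0.27  1.75  0.92]
```

```bash
python3 - <<'E'
s=open('pose.py').read()
s=s.replace("OFF=np.array([-.1287,0,.0096])","OFF=np.array([-.1266,0,.0124])").replace("a=30.3","a=37.9")
s=s.replace("return np.c_[np.cross(y,tl),y,tl],","return np.c_[np.cross(-y,tl),-y,tl],").replace("y=R[:,1];tl","y=-R[:,1];tl")
open('pose.py','w').write(s)
E
python3 - <<'E'
from pose import *
im=cv2.imread('pics/t11.png');h=cv2.cvtColor(im,cv2.COLOR_BGR2HSV)[150:300,385:500]
for nm,m in(("plain",(h[...,0]>12)&(h[...,0]<26)&(h[...,1]>70)&(h[...,2]>170)),("brown",(h[...,0]<13)&(h[...,1]>120)&(h[...,2]>60))):
    N,L,S,C=cv2.connectedComponentsWithStats(m.astype(np.uint8))
    for i in range(1,N):
        if S[i][4]>50:
            d=pix2w("top",*(C[i]+[385,150]),.012)-np.r_[TC,.012];print(nm,S[i],d@ux*1e3,d@uy*1e3)
cur()
E
python3 seq.py '[(18,-62,60,15),(18,-62,5,15)]'
```

```text
plain [ 35  54  27  27 565] 21.385702633536404 23.416572529466897
brown [ 31  27  27  27 494] 96.19956970989625 20.995805582285765
brown [ 51  91  27  27 504] -86.05001910918463 -0.3552328323199839
t 31.52 tip tray mm [-105.7 -192.     1.1] pitch -0.0 az 104.5 roll -0.0 F [-0.2  0.2 -0.2] M [-0.66 -0.22 -0.04] w 0.0191
(18, -62, 60, 15) [1.47 2.57 1.52] [-1.47 -0.31 -0.46]
(18, -62, 5, 15) [ 0.    0.   -0.92] [0. 0. 0.]
```

```bash
python3 seq.py '[(14,-62,70,15),(5,-40,70,45),(5,-16,70,84)]'
python3 -m jog '[{"rx":0,"ry":0,"rz":0,"x":0,"y":0,"z":0.3,"jaw":-1},{"rx":0,"ry":0,"rz":0,"x":0,"y":0,"z":0.8,"jaw":-1},{"rx":-0.3,"ry":-0.06,"rz":-0.09,"x":0.29,"y":0.52,"z":0.3,"jaw":-1},{"rx":-0.3,"ry":-0.06,"rz":-0.09,"x":0.29,"y":0.52,"z":0.2,"jaw":-1},{"rx":-0.3,"ry":-0.06,"rz":-0.09,"x":0.29,"y":0.52,"z":0.1,"jaw":-1},{"rx":-0.3,"ry":-0.06,"rz":-0.09,"x":0.29,"y":0.51,"z":0,"jaw":-1},{"rx":-0.28,"ry":-0.06,"rz":-0.09,"x":0.28,"y":0.5,"z":0,"jaw":-1}]' 100 ; python3 seq.py '[(5,-55,70,25),(5,-48,70,35),(5,-40,70,45),(5,-35,70,55),(5,-30,70,65),(5,-24,70,75),(5,-16,70,85)]'; python3 pose.py
```

```text
(14, -62, 70, 15) [1.41 2.56 1.69] [-1.47 -0.31 -0.46]
(5, -40, 70, 45) [-0.32  0.97  0.89] [-2.96 -0.51 -0.  ]
(5, -16, 70, 84) [-0.29  1.71  0.48] [-3.84 -0.66  0.  ]
clock: 32.4
tcp_pos: [0.5702, -0.4091, 0.1174]
orientation: [-1.813, -2.154, -0.361]
contact_force: [0.8, -0.5, -0.7]
grip_width: 0.0177
gripper_force: 99.4
(5, -55, 70, 25) [-0.24  0.23  0.29] [-0.96 -0.18 -0.01]
(5, -48, 70, 35) [-0.06  0.33  0.3 ] [-0.99 -0.17 -0.  ]
(5, -40, 70, 45) [-0.07  0.39  0.26] [-0.99 -0.17 -0.  ]
(5, -35, 70, 55) [-0.07  0.38  0.21] [-0.99 -0.17 -0.  ]
(5, -30, 70, 65) [-0.07  0.41  0.15] [-0.99 -0.17  0.  ]
(5, -24, 70, 75) [-0.08  0.45  0.09] [-0.99 -0.17  0.  ]
(5, -16, 70, 85) [-0.09  0.49  0.03] [-0.99 -0.17 -0.  ]
t 32.4 tip tray mm [ 16.5 -61.5  72.2] pitch 15.2 az 99.9 roll 0.1 F [ 0.8 -0.5 -0.7] M [-0.52 -0.08  0.04] w 0.0177
```

Rehearse the full pitch in the air, to check the arm's range before scooping.

```bash
python3 -m jog '[{"rx":-0.96,"ry":-0.18,"rz":0,"x":-0.24,"y":0.23,"z":0.29,"jaw":-1},{"rx":-0.98,"ry":-0.17,"rz":0,"x":-0.06,"y":0.33,"z":0.3,"jaw":-1},{"rx":-0.98,"ry":-0.17,"rz":0,"x":-0.07,"y":0.39,"z":0.26,"jaw":-1},{"rx":-0.98,"ry":-0.17,"rz":0,"x":-0.07,"y":0.38,"z":0.21,"jaw":-1},{"rx":-0.98,"ry":-0.17,"rz":0,"x":-0.07,"y":0.41,"z":0.15,"jaw":-1}]' >/dev/null; python3 pose.py
python3 -m jog '[{"rx":-0.98,"ry":-0.17,"rz":0,"x":-0.08,"y":0.45,"z":0.09,"jaw":-1},{"rx":-0.98,"ry":-0.17,"rz":0,"x":-0.09,"y":0.49,"z":0.03,"jaw":-1},{"rx":0,"ry":0,"rz":0,"x":0,"y":0,"z":0,"jaw":-1}]' >/dev/null; python3 seq.py '[(14,-62,70,15)]'; python3 pose.py; python3 -c "
from h import *
st()"
```

```text
t 33.02 tip tray mm [  4.8 -29.9  71.5] pitch 65.0 az 99.3 roll -0.2 F [ 0.3  0.6 -2.4] M [0.63 0.15 0.03] w 0.0177
(14, -62, 70, 15) [ 0.62 -2.81 -1.34] [ 6.84  1.22 -0.07]
t 33.4 tip tray mm [ 5.9 -8.6 67.8] pitch 84.5 az 101.2 roll 0.1 F [ 0.  -0.5 -1.7] M [1.01 0.26 0.02] w 0.0177
t 33.4 tcp [ 0.5304 -0.2415  0.195 ] toolz [ 0.132 -0.714 -0.688] tooly [ 0.983  0.183 -0.001] F [ 0.  -0.5 -1.7] w 0.0177 j [ 0.29  0.41 -0.49  2.09  1.2   1.13 -0.79]
```

```bash
python3 -m jog '[{"rx":0.97,"ry":0.17,"rz":-0.01,"x":0.09,"y":-0.4,"z":0,"jaw":-1},{"rx":0.97,"ry":0.17,"rz":-0.01,"x":0.09,"y":-0.4,"z":-0.1,"jaw":-1},{"rx":0.98,"ry":0.17,"rz":-0.01,"x":0.09,"y":-0.4,"z":-0.2,"jaw":-1},{"rx":0.98,"ry":0.17,"rz":-0.01,"x":0.09,"y":-0.4,"z":-0.2,"jaw":-1},{"rx":0.98,"ry":0.18,"rz":-0.01,"x":0.09,"y":-0.4,"z":-0.28,"jaw":-1},{"rx":0.98,"ry":0.18,"rz":-0.01,"x":0.09,"y":-0.4,"z":-0.28,"jaw":-1},{"rx":0.98,"ry":0.18,"rz":-0.01,"x":0.08,"y":-0.4,"z":-0.28,"jaw":-1},{"rx":0,"ry":0,"rz":0,"x":0,"y":0,"z":0,"jaw":-1}]' >/dev/null;  python3 seq.py '[(14,-62,8,15)]'; python3 pose.py
```

```text
(14, -62, 8, 15) [ 0.11  0.24 -0.91] [-0.01 -0.11  0.1 ]
t 34.4 tip tray mm [  6.3 -74.8  63.2] pitch 14.7 az 99.1 roll 1.1 F [-0.7 -0.1 -1.5] M [-0.54 -0.05  0.04] w 0.0179
```

```bash
python3 -m jog '[{"rx":0,"ry":-0.06,"rz":0.05,"x":0.06,"y":0.12,"z":-0.4,"jaw":-1},{"rx":0,"ry":-0.05,"rz":0.05,"x":0.05,"y":0.12,"z":-0.35,"jaw":-1},{"rx":0,"ry":0,"rz":0,"x":0,"y":0,"z":-0.19,"jaw":-1},{"rx":0,"ry":0,"rz":0,"x":0,"y":0,"z":0,"jaw":-1}]' >/dev/null; python3 pose.py
python3 -m jog '[{"rx":0,"ry":0,"rz":0,"x":0,"y":0,"z":-0.06,"jaw":-1},{"rx":0,"ry":0,"rz":0,"x":0,"y":0,"z":0,"jaw":-1}]' >/dev/null; python3 pose.py
```

```text
t 34.9 tip tray mm [ 18.4 -56.2  13.6] pitch 15.3 az 100.3 roll -0.3 F [ 1.6 -0.8 -0.8] M [-0.5  -0.09 -0.01] w 0.0176
t 35.15 tip tray mm [ 19.2 -56.1  10.2] pitch 15.3 az 100.3 roll -0.4 F [-0.4  0.4 -1.5] M [-0.55 -0.1  -0.  ] w 0.0176
```

```bash
python3 -m jog '[{"rx":0,"ry":0,"rz":0,"x":-0.08,"y":-0.05,"z":-0.08,"jaw":-1},{"rx":0,"ry":0,"rz":0,"x":0,"y":0,"z":-0.05,"jaw":-1},{"rx":0,"ry":0,"rz":0,"x":0,"y":0,"z":0,"jaw":-1}]' >/dev/null; python3 pose.py
python3 -m jog '[{"rx":0,"ry":0,"rz":0,"x":0,"y":0,"z":-0.02,"jaw":-1},{"rx":0,"ry":0,"rz":0,"x":0,"y":0,"z":0,"jaw":-1}]' >/dev/null; python3 seq.py '[(14,-30,1.5,10),(14,20,1.5,6),(14,60,1.5,6)]'; python3 pose.py
```

```text
t 35.52 tip tray mm [ 13.5 -58.2   2.2] pitch 15.2 az 100.3 roll -0.3 F [-0.3 -0.6  2.9] M [-0.12  0.39  0.25] w 0.0179
(14, -30, 1.5, 10) [-0.09  0.4  -0.18] [ 0.51  0.13 -0.06]
(14, 20, 1.5, 6) [-0.14  0.79 -0.14] [0.39 0.07 0.  ]
(14, 60, 1.5, 6) [-0.11  0.66  0.  ] [0. 0. 0.]
t 35.77 tip tray mm [ 14.  -58.1   1.3] pitch 15.3 az 100.3 roll -0.4 F [-0.7 -2.7  4.8] M [0.04 0.42 0.28] w 0.0177
```

```bash
python3 -m jog '[{"rx":0.26,"ry":0.06,"rz":-0.03,"x":-0.04,"y":0.2,"z":-0.08,"jaw":-1},{"rx":0.25,"ry":0.06,"rz":-0.03,"x":-0.04,"y":0.2,"z":-0.08,"jaw":-1},{"rx":0.13,"ry":0.02,"rz":0,"x":-0.05,"y":0.26,"z":-0.05,"jaw":-1},{"rx":0.13,"ry":0.02,"rz":0,"x":-0.05,"y":0.26,"z":-0.05,"jaw":-1},{"rx":0.13,"ry":0.02,"rz":0,"x":-0.05,"y":0.26,"z":-0.05,"jaw":-1},{"rx":0,"ry":0,"rz":0,"x":-0.04,"y":0.22,"z":0,"jaw":-1},{"rx":0,"ry":0,"rz":0,"x":-0.04,"y":0.22,"z":0,"jaw":-1},{"rx":0,"ry":0,"rz":0,"x":-0.04,"y":0.22,"z":0,"jaw":-1}]' >/dev/null; python3 seq.py '[(14,84,1.5,6),(14,103,1.5,6)]'; python3 look.py 20
```

```text
(14, 84, 1.5, 6) [-0.05  0.37 -0.01] [ 0.    0.02 -0.  ]
(14, 103, 1.5, 6) [-0.05  0.31  0.  ] [0. 0. 0.]
t 36.77 tip tray mm [13.1 61.4  1.9] pitch 6.1 az 99.8 roll -0.2 F [ 0.6 -2.4  3.3] M [-0.24  0.04 -0.03] w 0.0177
top plain [([15, 58, 27, 27, 573], [413.0, 221.0])]
top brown [([31, 27, 27, 27, 487], [429.0, 190.0]), ([51, 91, 27, 27, 503], [449.0, 254.0])]
scene plain [([65, 53, 24, 15, 267], [276.0, 210.0])]
scene brown [([80, 34, 23, 11, 169], [291.0, 189.0]), ([34, 53, 25, 13, 214], [246.0, 209.0])]
```

```bash
python3 -m jog '[{"rx":0,"ry":0,"rz":0,"x":-0.02,"y":0.18,"z":0,"jaw":-1},{"rx":0,"ry":0,"rz":0,"x":-0.03,"y":0.18,"z":0,"jaw":-1},{"rx":0,"ry":0,"rz":0,"x":-0.03,"y":0.16,"z":0,"jaw":-1},{"rx":0,"ry":0,"rz":0,"x":-0.02,"y":0.12,"z":0,"jaw":-1},{"rx":0,"ry":0,"rz":0,"x":-0.01,"y":0.08,"z":0,"jaw":-1},{"rx":0,"ry":0,"rz":0,"x":0,"y":0,"z":0,"jaw":-1}]' >/dev/null; python3 pose.py
```

```text
t 37.62 tip tray mm [ 13.7 105.    1.8] pitch 6.0 az 99.9 roll -0.1 F [-0.5  0.2  2.8] M [ 0.12  0.04 -0.1 ] w 0.0178
```

```bash
python3 -m jog '[{"rx":0,"ry":0,"rz":0,"x":0,"y":0.02,"z":0.05,"jaw":-1},{"rx":0.15,"ry":0.03,"rz":0,"x":0,"y":-0.02,"z":0.1,"jaw":-1},{"rx":0.2,"ry":0.04,"rz":0,"x":0,"y":-0.03,"z":0.1,"jaw":-1},{"rx":0.2,"ry":0.04,"rz":0,"x":0,"y":-0.03,"z":0.15,"jaw":-1},{"rx":0.2,"ry":0.04,"rz":0,"x":0,"y":-0.03,"z":0.15,"jaw":-1},{"rx":0.2,"ry":0.04,"rz":0,"x":0,"y":0,"z":0.15,"jaw":-1},{"rx":0,"ry":0,"rz":0,"x":0,"y":0,"z":0,"jaw":-1}]' >/dev/null; python3 look.py 21; python3 seq.py '[(-2,-40,40,0),(-2,-40,11,4)]'; python3 -c "
from h import *
st()"
```

```text
t 38.5 tip tray mm [ 12.7 100.2  64.4] pitch -3.6 az 99.7 roll 0.1 F [-0.1  0.5 -2. ] M [-1.   -0.22 -0.  ] w 0.0178
top plain [([20, 55, 28, 28, 612], [419.0, 218.0])]
top brown [([31, 27, 27, 27, 500], [429.0, 190.0]), ([51, 92, 27, 26, 492], [449.0, 255.0])]
scene plain [([63, 37, 25, 13, 247], [275.0, 193.0])]
scene brown [([82, 34, 21, 11, 125], [293.0, 189.0]), ([34, 53, 25, 13, 216], [246.0, 209.0])]
(-2, -40, 40, 0) [ 0.16 -2.35 -0.27] [-0.36 -0.07 -0.  ]
(-2, -40, 11, 4) [-0.    0.02 -0.34] [-0.39 -0.07 -0.  ]
t 38.6 tcp [ 0.5398 -0.2576  0.0688] toolz [-0.115  0.653 -0.749] tooly [ 0.985  0.171 -0.002] F [ 1.2  0.8 -2.3] w 0.0176 j [ 1.05  0.98 -0.75  1.46  0.02  1.32  0.58]
```

```bash
python3 -m jog '[{"rx":0,"ry":0,"rz":0,"x":0.01,"y":-0.15,"z":0,"jaw":-1},{"rx":0,"ry":0,"rz":0,"x":0.02,"y":-0.3,"z":0,"jaw":-1},{"rx":0,"ry":0,"rz":0,"x":0.03,"y":-0.4,"z":0,"jaw":-1},{"rx":0,"ry":0,"rz":0,"x":0.03,"y":-0.4,"z":0,"jaw":-1},{"rx":0,"ry":0,"rz":0,"x":0.03,"y":-0.4,"z":0,"jaw":-1},{"rx":-0.1,"ry":-0.02,"rz":0,"x":0.02,"y":-0.35,"z":-0.05,"jaw":-1},{"rx":-0.13,"ry":-0.03,"rz":0,"x":0.01,"y":-0.2,"z":-0.1,"jaw":-1},{"rx":-0.14,"ry":-0.03,"rz":0,"x":0.01,"y":-0.15,"z":-0.11,"jaw":-1}]' >/dev/null
python3 -m jog '[{"rx":0,"ry":0,"rz":0,"x":0,"y":0,"z":0,"jaw":-1},{"rx":-0.2,"ry":-0.04,"rz":0,"x":0,"y":0.01,"z":-0.17,"jaw":-1},{"rx":-0.2,"ry":-0.03,"rz":0,"x":0,"y":0.01,"z":-0.17,"jaw":-1},{"rx":0,"ry":0,"rz":0,"x":0,"y":0,"z":0,"jaw":-1}]' > /dev/null
python3 look.py 22;  python3 - <<'E'
from pose import *
g=cv2.imread('pics/t22.png');h=cv2.cvtColor(g,cv2.COLOR_BGR2HSV)[150:300,385:500]
m=((h[...,0]>12)&(h[...,0]<26)&(h[...,1]>70)&(h[...,2]>170));v,u=np.nonzero(m)
d=pix2w("top",u.mean()+385,v.mean()+150,.026)-np.r_[TC,.026];print("bisc",m.sum(),d@ux*1e3,d@uy*1e3)
E
```

```text
t 40.1 tip tray mm [ -1.6 -38.1  12. ] pitch 4.1 az 100.0 roll -0.0 F [ 0.2 -0.7 -1. ] M [-0.84 -0.14 -0.04] w 0.0175
top plain [([68, 54, 28, 27, 595], [466.0, 217.0])]
top brown [([31, 27, 27, 27, 495], [429.0, 190.0]), ([51, 91, 27, 27, 505], [449.0, 254.0])]
scene plain [([46, 30, 23, 14, 242], [257.0, 186.0])]
scene brown [([80, 34, 23, 11, 170], [291.0, 189.0]), ([34, 53, 25, 13, 213], [246.0, 209.0])]
bisc 640 6.011561443603617 -57.115049247623645
```

```bash
python3 seq.py '[(-2,-37,11,14),(-2,-36,12,24),(-2,-35,13,34),(-2,-33,16,44),(-2,-30,18,54),(-2,-27,20,64),(-2,-24,21,74),(-2,-20,22,84),(-2,-15,24,93),(-2,-9,26,100),(-2,-2,30,104)]'
```

```text
(-2, -37, 11, 14) [-0.04  0.13  0.33] [-0.97 -0.16 -0.01]
(-2, -36, 12, 24) [-0.03  0.17  0.35] [-0.99 -0.17  0.  ]
(-2, -35, 13, 34) [-0.04  0.22  0.32] [-0.99 -0.17 -0.  ]
(-2, -33, 16, 44) [-0.05  0.29  0.31] [-0.99 -0.17 -0.  ]
(-2, -30, 18, 54) [-0.06  0.35  0.25] [-0.99 -0.17 -0.  ]
(-2, -27, 20, 64) [-0.07  0.38  0.19] [-0.99 -0.17 -0.  ]
(-2, -24, 21, 74) [-0.07  0.4   0.11] [-0.99 -0.17  0.  ]
(-2, -20, 22, 84) [-0.07  0.43  0.05] [-0.99 -0.17  0.  ]
(-2, -15, 24, 93) [-0.07  0.41  0.01] [-0.89 -0.15 -0.  ]
(-2, -9, 26, 100) [-0.06  0.35 -0.02] [-0.69 -0.12 -0.  ]
(-2, -2, 30, 104) [-0.04  0.25  0.02] [-0.39 -0.07 -0.  ]
```

```bash
python3 -m jog '[{"rx":-0.97,"ry":-0.16,"rz":0,"x":-0.04,"y":0.13,"z":0.33,"jaw":-1},{"rx":-0.98,"ry":-0.17,"rz":0,"x":-0.03,"y":0.17,"z":0.35,"jaw":-1},{"rx":-0.98,"ry":-0.17,"rz":0,"x":-0.04,"y":0.22,"z":0.32,"jaw":-1},{"rx":-0.98,"ry":-0.17,"rz":0,"x":-0.05,"y":0.29,"z":0.31,"jaw":-1},{"rx":-0.98,"ry":-0.17,"rz":0,"x":-0.06,"y":0.35,"z":0.25,"jaw":-1},{"rx":-0.98,"ry":-0.17,"rz":0,"x":-0.07,"y":0.38,"z":0.19,"jaw":-1}]' >/dev/null; python3 look.py 23
```

```text
t 40.95 tip tray mm [ -1.5 -26.3  21.2] pitch 63.7 az 99.4 roll -0.2 F [ 0.5 -0.1 -2.5] M [0.56 0.18 0.02] w 0.0179
top plain []
top brown [([31, 27, 27, 26, 438], [428.0, 189.0]), ([51, 96, 10, 22, 122], [440.0, 257.0])]
scene plain [([53, 27, 22, 24, 400], [264.0, 189.0])]
scene brown [([80, 34, 23, 11, 170], [291.0, 189.0]), ([34, 53, 25, 13, 217], [246.0, 209.0])]
```

The biscuit is standing up on the blade at scene (264,189), 22×24 px. I carry on through vertical.

```bash
python3 -m jog '[{"rx":-0.98,"ry":-0.17,"rz":0,"x":-0.07,"y":0.4,"z":0.11,"jaw":-1},{"rx":-0.98,"ry":-0.17,"rz":0,"x":-0.07,"y":0.43,"z":0.05,"jaw":-1}]' >/dev/null; python3 look.py 24
```

```text
t 41.3 tip tray mm [ -2.6 -20.5  21. ] pitch 82.7 az 99.1 roll -0.1 F [-0.5  1.  -3.2] M [ 1.02  0.26 -0.04] w 0.0176
top plain []
top brown [([31, 27, 27, 27, 461], [428.0, 190.0]), ([51, 92, 27, 26, 458], [449.0, 255.0])]
scene plain [([56, 28, 20, 24, 366], [266.0, 190.0])]
scene brown [([80, 34, 23, 11, 171], [291.0, 189.0]), ([34, 53, 25, 13, 213], [246.0, 209.0])]
```

```bash
python3 -m jog '[{"rx":-0.89,"ry":-0.15,"rz":0,"x":-0.07,"y":0.41,"z":0.01,"jaw":-1},{"rx":-0.69,"ry":-0.12,"rz":0,"x":-0.06,"y":0.35,"z":-0.02,"jaw":-1}]' >/dev/null; python3 look.py 25;python3 -c "
from h import *
st()"
```

```text
t 41.65 tip tray mm [-3.1 -7.3 22.5] pitch 81.5 az -81.4 roll 0.1 F [-0.2 -1.  -2. ] M [ 1.18  0.21 -0.01] w 0.0174
top plain []
top brown [([31, 27, 27, 27, 491], [429.0, 190.0]), ([41, 70, 12, 7, 60], [431.0, 223.0]), ([51, 91, 27, 27, 510], [449.0, 254.0])]
scene plain []
scene brown [([80, 34, 23, 11, 168], [291.0, 189.0]), ([64, 48, 25, 14, 211], [276.0, 205.0]), ([34, 53, 25, 13, 213], [246.0, 209.0])]
t 41.75 tcp [ 0.5166 -0.2075  0.1426] toolz [ 0.146 -0.856 -0.496] tooly [ 0.985  0.173 -0.008] F [ 0.7  0.2 -1.2] w 0.0179 j [-0.06  0.58 -0.27  2.17  1.32  1.27 -1.16]
```

Flipped: a third browned face lies flat at scene (276,205). I withdraw and carry the turner back to the clear ledge.

```bash
cat > back2.py <<'E'
from h import *
delta(Ro.from_rotvec([-1.571,-2.028,-.54]).as_matrix(),np.array([.4831,-.564,.0134]));st()
E
python3 -m jog '[{"rx":0,"ry":0,"rz":0,"x":0.05,"y":-0.3,"z":0.5,"jaw":-1},{"rx":0.3,"ry":0.05,"rz":0,"x":0.05,"y":-0.5,"z":0.6,"jaw":-1}]' >/dev/null; python3 back2.py
```

```text
shift/60mm [-0.66 -5.07 -3.29] turn/10deg [9.3  1.97 0.32]
t 42.0 tcp [ 0.5226 -0.2596  0.2105] toolz [ 0.138 -0.828 -0.543] tooly [ 0.985  0.17  -0.008] F [ 0.3  0.  -1.1] w 0.0175 j [ 0.05  0.42 -0.25  2.14  1.29  1.19 -0.92]
```

```bash
python3 -m jog '[{"rx":0.93,"ry":0.2,"rz":0.03,"x":-0.06,"y":-0.5,"z":0,"jaw":-1},{"rx":0.93,"ry":0.2,"rz":0.03,"x":-0.06,"y":-0.5,"z":0,"jaw":-1},{"rx":0.93,"ry":0.2,"rz":0.03,"x":-0.07,"y":-0.5,"z":0,"jaw":-1},{"rx":0.93,"ry":0.2,"rz":0.03,"x":-0.07,"y":-0.5,"z":0,"jaw":-1},{"rx":0.93,"ry":0.2,"rz":0.03,"x":-0.07,"y":-0.5,"z":-0.2,"jaw":-1},{"rx":0.93,"ry":0.2,"rz":0.03,"x":-0.07,"y":-0.5,"z":-0.3,"jaw":-1},{"rx":0.93,"ry":0.2,"rz":0.03,"x":-0.07,"y":-0.5,"z":-0.4,"jaw":-1},{"rx":0.93,"ry":0.2,"rz":0.03,"x":-0.07,"y":-0.5,"z":-0.4,"jaw":-1}]' >/dev/null;
python3 -m jog '[{"rx":0.93,"ry":0.2,"rz":0.03,"x":-0.06,"y":-0.5,"z":-0.4,"jaw":-1},{"rx":0.93,"ry":0.17,"rz":0.03,"x":-0.06,"y":-0.5,"z":-0.3,"jaw":-1},{"rx":0,"ry":0,"rz":0,"x":0,"y":0,"z":0,"jaw":-1}]' >/dev/null; python3 back2.py
```

```text
shift/60mm [ 0.12 -0.19 -1.04] turn/10deg [ 0.31 -0.05  0.02]
t 43.38 tcp [ 0.4756 -0.5528  0.076 ] toolz [-0.159  0.553 -0.818] tooly [ 0.969  0.246 -0.022] F [-0.2  0.2 -3.1] w 0.0179 j [ 1.02  1.09 -0.34  0.93  0.01  1.7   1.01]
```

```bash
python3 -m jog '[{"rx":0.16,"ry":-0.03,"rz":0.01,"x":0.06,"y":-0.1,"z":-0.4,"jaw":-1},{"rx":0.15,"ry":-0.02,"rz":0.01,"x":0.06,"y":-0.09,"z":-0.4,"jaw":-1},{"rx":0,"ry":0,"rz":0,"x":0,"y":0,"z":-0.15,"jaw":-1},{"rx":0,"ry":0,"rz":0,"x":0,"y":0,"z":0,"jaw":-1}]' >/dev/null; python3 back2.py
```

```text
shift/60mm [-0.1  -0.05 -0.34] turn/10deg [ 0.07  0.06 -0.04]
t 43.88 tcp [ 0.4892 -0.5607  0.0337] toolz [-0.15   0.585 -0.797] tooly [0.966 0.257 0.007] F [-1.1 -0.3 -0.4] w 0.0177 j [ 1.01  1.18 -0.34  0.84  0.    1.72  1.04]
```

```bash
python3 -m jog '[{"rx":0.07,"ry":0.05,"rz":0,"x":0,"y":0,"z":-0.2,"jaw":-1},{"rx":0,"ry":0,"rz":0,"x":0,"y":0,"z":-0.1,"jaw":-1},{"rx":0,"ry":0,"rz":0,"x":0,"y":0,"z":0,"jaw":-1}]' >/dev/null; python3 back2.py
python3 -m jog '[{"rx":0,"ry":0,"rz":0,"x":0,"y":0,"z":-0.03,"jaw":-1},{"rx":0,"ry":0,"rz":0,"x":0,"y":0,"z":0,"jaw":-0.5},{"rx":0,"ry":0,"rz":0,"x":0,"y":0,"z":0,"jaw":-0.1},{"rx":0,"ry":0,"rz":0,"x":0,"y":0,"z":0,"jaw":0},{"rx":0,"ry":0,"rz":0,"x":0.02,"y":-0.15,"z":0.25,"jaw":0},{"rx":0,"ry":0,"rz":0,"x":0.06,"y":-0.3,"z":0.5,"jaw":0},{"rx":0,"ry":0,"rz":0,"x":0.06,"y":-0.3,"z":0.6,"jaw":0},{"rx":0,"ry":0,"rz":0,"x":0,"y":-0.3,"z":0.6,"jaw":0}]' >/dev/null; python3 back2.py; python3 look.py 30
python3 - <<'E'
from pose import *
g=cv2.imread('pics/t30.png');h=cv2.cvtColor(g,cv2.COLOR_BGR2HSV).astype(int)
sub=h[150:300,385:500];m=((sub[...,0]<13)&(sub[...,1]>120)&(sub[...,2]>60)).astype(np.uint8)
N,L,S,C=cv2.connectedComponentsWithStats(m)
for i in range(1,N):
    if S[i][4]>50:
        d=pix2w("top",*(C[i]+[385,150]),.012)-np.r_[TC,.012];print("brown",S[i],d@ux*1e3,d@uy*1e3)
# turner: compare with t11 patch
a=cv2.imread('pics/t11.png')
sub=h[205:300,500:620];m=((sub[...,1]<25)&(sub[...,2]>150));v,u=np.nonzero(m);print("blade",m.sum(),u.mean()+500,v.mean()+205,u.min()+500,u.max()+500)
ha=cv2.cvtColor(a,cv2.COLOR_BGR2HSV)[205:300,500:620];m=((ha[...,1]<25)&(ha[...,2]>150));v,u=np.nonzero(m);print("blade before",m.sum(),u.mean()+500,v.mean()+205,u.min()+500,u.max()+500)
E
```

```text
shift/60mm [-0.1  -0.06 -0.01] turn/10deg [-0.01 -0.   -0.04]
t 44.25 tcp [ 0.489  -0.5605  0.0142] toolz [-0.159  0.595 -0.788] tooly [ 0.966  0.257 -0.   ] F [-0.6  0.3 -0. ] w 0.0177 j [ 1.01  1.22 -0.34  0.82  0.01  1.72  1.05]
shift/60mm [-0.1   0.75 -1.81] turn/10deg [0.14 0.07 0.  ]
t 45.25 tcp [ 0.4888 -0.6088  0.122 ] toolz [-0.144  0.576 -0.805] tooly [0.968 0.25  0.006] F [-0.1 -0.  -0.1] w 0.0428 j [ 0.94  1.17 -0.08  0.63 -0.19  1.91  1.13]
t 45.25 tip tray mm [-107.6 -237.5  106.3] pitch 1.5 az 104.4 roll -0.3 F [-0.1 -0.  -0.1] M [-0.6  -0.15 -0.02] w 0.0428
top plain []
top brown [([31, 27, 27, 27, 499], [429.0, 190.0]), ([26, 62, 27, 27, 498], [424.0, 224.0]), ([51, 91, 27, 27, 507], [449.0, 254.0])]
scene plain []
scene brown [([80, 34, 23, 11, 169], [291.0, 189.0]), ([64, 48, 25, 14, 213], [276.0, 205.0]), ([34, 53, 25, 13, 213], [246.0, 209.0])]
brown [ 31  27  27  27 499] 96.23368506539421 20.916109931094613
brown [ 26  62  27  27 498] 5.856928081228787 51.66986610698031
brown [ 51  91  27  27 507] -85.85629896429487 -0.49273442856833954
blade 678 536.9823008849557 242.5693215339233 514 617
blade before 668 536.3817365269462 244.6122754491018 514 601
```

```bash
python3 -c "
from bench import r
print(r.hand_in())"
```

```text
the job is handed in; nothing more can be done
None
```

I handed the job in at about 45 s: the biscuit was turned on the second try and lies flat in the tray, browned face up, and the turner is released on the ledge, clear of tray and rack, with the other two biscuits about 2 mm from where they started; the hand-in gave no verdict, and I didn't measure the jars, cup, spoon or glass lid at the end.

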